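Salt mill out of the clip-lid box

TASK

Flip both spring clips off the ends of the storage box's lid, then lift the lid off and set it down flat, right way up, on the sideboard. Take out the salt mill and stand it upright on its foot, button up, in the middle of the cork coaster, and let go. Leave the bowl, the pinch dish and the nutcracker where they are.

Things in the scene. Friction and masses are not known exactly. Their poses are not given: they have to be found in the camera images.
- tote: Storage box of frosted plastic under a lid: 160 (its x) by 200 (its y) by 74 mm high, walls and floor 5 mm, rim flange 4 mm wide outside. Stands fast on rubber feet. Origin: centre of its underside, z = 0; z up. A clip on each short end: clip_left at +y, clip_right at -y. Inside (150 by 190, 69 deep) is too tight to grip the mill at a slant: only from straight above.
- clip_left (a joint): Angle (rad) of the spring clip on the box's +y end. 0: shut, hooked over the lid's edge. It grows as the top swings outward and down. 2.0: open, hanging, at most 62 mm out from its hinge line. Over-centre spring: below 0.6 it snaps back shut, above 0.6 it snaps open by itself and stays. Pushing the tab outward from the lid side takes 2 to 3 N.
- clip_right (a joint): The same for the like clip on the box's -y end (its top swings towards the box's -y).
- clip_left_tab (a point): Middle of the lid-side face of clip_left's finger tab, 93 mm up while shut. The tab then stands up, leaning 0.17 rad outward: 44 mm wide (box x), 4 mm thick, from 83 to 107 mm up, with a 7 mm roll at its tip. The lid's top face is at 78 mm. Below the tab a 64 mm wide hook reaches 8 mm in over the lid's edge (13 mm in from the hinge line), top at 83 mm. The point swings with the clip.
- clip_right_tab (a point): The same on clip_right.
- clip_left_hinge (a point): Middle of clip_left's hinge line, which runs along the box's x, 109 mm from the box's centre and 46 mm above the sideboard. Fixed to the box, with the box's axes.
- clip_right_hinge (a point): The same for clip_right, on the -y end.
- lid: Loose grey plastic lid, about 0.22 kg: plate 168 (its x) by 208 (its y) by 4 mm. Origin: centre of the plate's underside (74 mm up while on the box); z up. A rim 8 mm deep under it sits in the box's mouth with 3 mm play and carries the lid when set down (origin then 8 mm up). On top, along its y: a grip bar 18 mm wide, 90 mm long, from 14 to 34 mm above the origin, on two feet.
- lid_grip (a point): Middle of the lid's grip bar, 24 mm above the lid's origin.
- mill: Press-button salt mill, about 0.24 kg: square column, 42 by 42 by 117 mm, clear acrylic with dark steel foot and steel head; a round button (25 mm across, 12 mm high) on its head. Origin: centre of the column and of mass; x runs from foot to button (up when it stands), y, z square to flat faces. At first it lies on the box's floor along the long side, button towards the box's -y.
- mill_foot (a point): Centre of the mill's foot face, 58.5 mm from its origin.
- mill_top (a point): Centre of the push button's end, 70.5 mm from the mill's origin.
- coaster: Square cork coaster, 100 by 100 by 6 mm, does not shift. Origin: centre of its underside.
- coaster_top (a point): Centre of the coaster's upper face.
- dish: Grey ceramic pinch dish, 88 mm across, 28 mm high, loose. Origin: centre of its underside. Leave it.
- bowl: Round bamboo bowl of walnuts, 150 mm across, 62 mm high, loose. Origin: centre of its underside. Leave it.
- nutcracker: Steel nutcracker lying flat, 165 mm long (its x, joint end at +x), 50 mm wide, 11 mm high, loose. Origin: on the sideboard, mid-length. Leave it.

How it is judged:
On the way, in this order (a step that is already met when the one before it is completed fails the run):
1. both clips are flipped open while the lid still lies on the box (value of joint each of clip_left, clip_right above 1.5 rad and distance between lid_grip and tote below 0.106 m), for 0.1 s.
2. the lid lies flat, right way up, on the sideboard (height (world z) of lid below 0.014 m and angle between lid's own z axis and vertical below 0.06 rad and linear speed of lid below 0.03 m/s), for 0.2 s.
3. the mill is out of the box (horizontal distance between mill and tote above 0.15 m), for 0.1 s.
At the end, for the whole second after the job is handed in: The mill stands at rest upright (within 0.08 rad, button up) with the centre of its foot within 25 mm of the coaster's centre and the foot on the cork; the lid lies at rest flat on the sideboard, right way up (underside of its plate less than 14 mm up, tilt under 0.06 rad) (horizontal distance between mill_foot and coaster_top below 0.025 m and height (world z) of mill_foot between 0.003 and 0.01 m and angle between mill's own x axis and vertical below 0.08 rad and linear speed of each of mill, lid below 0.02 m/s and height (world z) of lid below 0.014 m and angle between lid's own z axis and vertical below 0.06 rad); the robot touches nothing.
It fails at once if the bowl is shifted by more than 20 mm (distance of bowl from where it was at the start of the episode above 0.02 m).
It fails at once if the pinch dish is shifted by more than 20 mm (distance of dish from where it was at the start of the episode above 0.02 m).
It fails at once if the nutcracker is shifted by more than 20 mm (distance of nutcracker from where it was at the start of the episode above 0.02 m).
It also fails if it takes over 72 s, if anything falls off the work surface, if the arm or the gripper's body presses on something with over 40 N, if the wrist force passes 120 N, or if a joint passes its speed limit or range.

ROBOT

A 6-joint arm with a two-finger parallel gripper is mounted at the origin on the work surface. World frame = base frame: x ahead of the robot, y to its left, z up, the work surface at z = 0. Lengths are in m, angles in rad, forces in N, time in s.
With the tool pointing down it reaches from about 0.35 to 0.975 m from the base axis. Payload 4.9 kg.
Tool frame: the origin (TCP) lies midway between the tips of the shut fingers; the grasp point (between the pads) lies ctrl.grip_point_offset behind it (ctrl.grip_point_offset is the distance from the TCP to the grasp point, in m); x points along the fingers, y is the direction in which the jaws open and shut, and the axes are right-handed (so a half turn about x gives the same grasp; the last joint's range is limited). The gripper opens to 85 mm and grips with 20 to 120 N. Pads are 22 mm wide; open, the fingers measure 114 mm over their backs; the gripper's body (76 mm by 85 mm) begins 54 mm behind the grasp point. The pads swing forward as they close: fully open they stand 13 mm farther back than shut.
Start: joints at [1.115, 0.053, 1.613, -0, 1.476, -0.119], TCP at [0.207, 0.59, 0.231] pointing down, gripper open.
Joint ranges: [-3.01, 3.01], [-1.01, 2.22], [0.06, 2.58], [-1.02, 4.17], [0.09, 2.62], [-3.14, 3.14]. Speed limits (rad/s): [2.57, 2.57, 3.14, 3.14, 3.14, 3.14].

INTERFACE

Orientations are given as a rotation vector (axis times angle).
In Python, from station import ctrl gives the robot as it stands. The module is installed in compiled form; this text tells all that it offers.
- The arm moves only by the tool drive_tool, never from a script. Its argument "commands" is text: rows parted by semicolons, each of 5 numbers parted by spaces: the closure, from -1 (fully open) to 1 (shut), so that 0 is half open, then the shift along the tool's x, y, z in units of 40 mm (1.0 is 40 mm), then the turn about the tool's x in units of 5 degrees (1.0 is 5 degrees). A call has 1 to 8 rows; each row is the pose to reach, as a shift and turn from the pose commanded when the call began, along the tool's axes at that moment; what a row does not reach only later rows make up. A row lasts 1/12 s, in which the tool goes at most 41.7 mm and 7.16 degrees, less where a joint would pass 70% of its speed; a pose out of reach is approached as far as the arm can. A call with a gripper value outside its range is refused whole. The fingers move at their own pace and stop on an object; "newtons" is the grip in N (left out, the last holds). Time passes only in rows, so rows that repeat a pose let the fingers close. It gives the time, the measured TCP pose, the force and the opening at its end, in the units of the state.
- ctrl.get_obs(): the state, without advancing time (a new reading comes with each control period).
- ctrl.get_image(name): name is "scene" or "top" or "wrist"; returns (picture, depth): 400x640x3 uint8, blue, green, red; 400x640 float32, m along the optical axis (not along the pixel's ray), 0 where there is no reading.
- ctrl.camera_info(name): a dict with "K" (3x3 intrinsics, pixels), "T" (4x4, takes a point from camera to world coordinates). Camera axes: x right, y down, z forward; pixel columns grow to the right and rows downward; lengths in m; the calibration is good to about 2 mm. A picture is of the moment at which its call begins: read the wrist's pose just before it. camera_info takes no time and is no camera call; for the wrist camera it gives the pose at the moment of the call.
- ctrl.finish_job(): hands the job in, once; it reports no verdict.
The state is a dict: "t": time; "q": joint angles; "dq": joint speeds; "effort": joint torques, N m; "tool_pos": TCP position; "tool_rot": TCP orientation; "contact_force": force on the tool from outside, world axes, zero at the start; "wrist_torque": the same for the moment, N m; "opening": finger opening in m.
Only numpy, scipy, OpenCV 4.12 (cv2) and the standard library are available. Lean on these libraries where they do the work, as an engineer would, in place of code of your own. Each camera call takes 0.05 s, during which the arm holds its last target.

## Working session

There is one attempt and no reset: what is moved stays moved. The work goes in short steps, Python scripts to look and compute and a tool call to move; the robot and the scene stay as the last step left them, time stands still between calls to the robot, and variables do not carry over. Pictures are saved under pics/ and viewed, and the job is handed in when it is done.

Besides the shell and the picture viewer there is one more tool, called after "Call:" by a JSON object that holds its "op" and its "data". drive_tool: Moves the arm, as the interface text tells. Its arguments: {"type":"object","properties":{"commands":{"type":"string"},"newtons":{"type":"number"}},"required":["commands"]}

```bash
mkdir -p pics; python3 - <<'E'
from station import ctrl
import cv2,numpy as np
o=ctrl.get_obs();print({k:np.round(v,3).tolist() for k,v in o.items()}, ctrl.grip_point_offset)
for n in["scene","top","wrist"]:
    i=ctrl.camera_info(n);print(n,np.round(i["K"],1).tolist(),np.round(i["T"],4).tolist())
    im,d=ctrl.get_image(n);cv2.imwrite(f"pics/{n}0.png",im);np.save(f"{n}0_d.npy",d)
E
```

```text
{'t': 0.0, 'q': [1.115, 0.053, 1.614, -0.0, 1.476, -0.119], 'dq': [0.0, 0.0, 0.0, -0.001, 0.003, 0.001], 'effort': [0.0, -39.369, -37.017, -0.0, 0.007, -0.0], 'tool_pos': [0.206, 0.589, 0.23], 'tool_rot': [0.263, 1.555, -0.266], 'contact_force': [-0.001, 0.268, 0.585], 'wrist_torque': [-0.029, 0.013, -0.009], 'opening': 0.085} 0.0187
scene [[465.7, 0.0, 319.3], [0.0, 465.7, 204.8], [0.0, 0.0, 1.0]] [[-0.4435, 0.7482, -0.4935, 1.2435], [0.8962, 0.3648, -0.2524, 0.3002], [-0.0089, -0.5542, -0.8323, 1.1434], [0.0, 0.0, 0.0, 1.0]]
top [[436.0, 0.0, 316.8], [0.0, 436.0, 195.3], [0.0, 0.0, 1.0]] [[0.0178, -0.9898, 0.1414, 0.4677], [-0.9994, -0.0217, -0.0257, -0.0026], [0.0285, -0.1408, -0.9896, 1.0652], [0.0, 0.0, 0.0, 1.0]]
wrist [[277.9, 0.0, 314.8], [0.0, 277.9, 207.1], [0.0, 0.0, 1.0]] [[0.331, 0.9044, 0.2691, 0.1373], [0.9436, -0.317, -0.0953, 0.6138], [-0.0009, 0.2855, -0.9584, 0.3725], [0.0, 0.0, 0.0, 1.0]]
```

View pics/scene0.png

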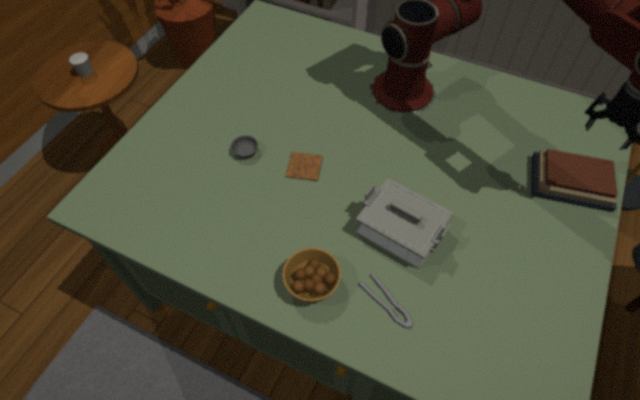

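View pics/top0.png

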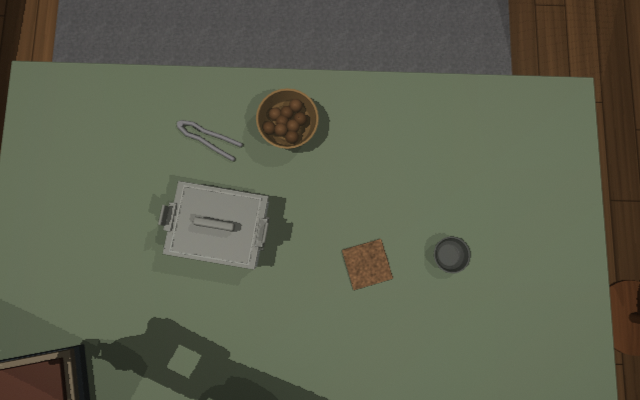

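View pics/wrist0.png

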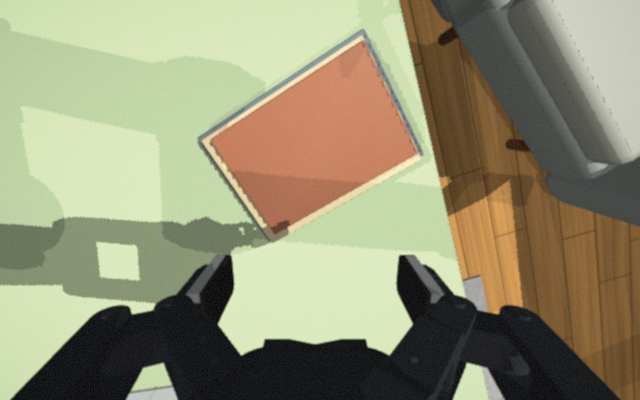

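The scene camera shows the box at about (405,220), the coaster at (305,166), the bowl at (311,275), the nutcracker at (387,300) and the dish at (244,148). In the top view the lid is at about (216,225) and the coaster at (367,264). The wrist camera sees only the books. Next I'll measure positions.

```bash
cat > h.py <<'E'
import numpy as np,cv2
from scipy.spatial.transform import Rotation as R
from station import ctrl
def cast(name,px,z,info=None):
    i=info or ctrl.camera_info(name);K=np.array(i["K"]);T=np.array(i["T"])
    px=np.atleast_2d(np.array(px,float));r=np.c_[px,np.ones(len(px))]@np.linalg.inv(K).T@T[:3,:3].T
    s=(z-T[2,3])/r[:,2];return T[:3,3]+r*s[:,None]
def tool():
    o=ctrl.get_obs();return np.array(o["tool_pos"]),R.from_rotvec(o["tool_rot"]).as_matrix(),o
def delta(target):
    p,M,o=tool();return M.T@(np.array(target)-p)/0.04
E
python3 - <<'E'
from h import *
im=cv2.imread("pics/top0.png");hsv=cv2.cvtColor(im,cv2.COLOR_BGR2HSV)
def big(m,lo,hi):
    x0,y0,x1,y1=lo+hi
    mm=np.zeros_like(m);mm[y0:y1,x0:x1]=m[y0:y1,x0:x1]
    c,_=cv2.findContours(mm,cv2.RETR_EXTERNAL,cv2.CHAIN_APPROX_NONE);return max(c,key=cv2.contourArea)
for p in[(225,180+20),(190,250),(240,250),(212,223),(367,264),(300,200),(165,215),(262,233)]:print(p,hsv[p[1],p[0]])
m=((hsv[...,1]<35)&(hsv[...,2]>105)).astype(np.uint8)*255
c=big(m,(150,170),(285,280));r=cv2.minAreaRect(c);print("lid",r);b=cv2.boxPoints(r);print(np.round(cast("top",b,.078),4))
m=((hsv[...,0]<20)&(hsv[...,1]>90)).astype(np.uint8)*255
c=big(m,(335,230),(400,300));r=cv2.minAreaRect(c);print("coaster",r,cv2.contourArea(c));print(np.round(cast("top",cv2.boxPoints(r),.006),4),cast("top",r[0],.006))
v=im[160:290,140:300];cv2.imwrite("pics/topzoom.png",cv2.resize(v,None,fx=5,fy=4.6,interpolation=cv2.INTER_CUBIC))
for n,p in dict(bowl=(288,119),dish=(452,255),nutA=(180,125),nutB=(242,145),nutC=(233,158)).items():print(n,cast("top",p,.03 if 'nut' not in n else .005).round(3))
p,M,o=tool();print(M.round(3))
E
```

```text
(225, 200) [ 27  18 129]
(190, 250) [ 30  15 132]
(240, 250) [ 24  19 132]
(212, 223) [ 27  18 129]
(367, 264) [ 14 124  99]
(300, 200) [ 44  49 114]
(165, 215) [35 29 53]
(262, 233) [ 26  20 102]
lid ((215.28526306152344, 224.82916259765625), (101.67509460449219, 74.38703918457031), 9.688786506652832)
[[0.4716 0.3205 0.078 ]
 [0.6376 0.3036 0.078 ]
 [0.6032 0.0747 0.078 ]
 [0.4379 0.0971 0.078 ]]
coaster ((366.929931640625, 263.96173095703125), (41.64774703979492, 41.309146881103516), 73.61045837402344) 1638.5
[[ 0.4873 -0.0915  0.006 ]
 [ 0.5172 -0.1877  0.006 ]
 [ 0.4221 -0.2158  0.006 ]
 [ 0.3932 -0.1205  0.006 ]] [[ 0.45461084 -0.15382105  0.006     ]]
bowl [[0.803 0.045 0.03 ]]
dish [[ 0.479 -0.353  0.03 ]]
nutA [[0.789 0.314 0.005]]
nutB [[0.741 0.158 0.005]]
nutC [[0.708 0.179 0.005]]
[[-0.001  0.33   0.944]
 [-0.001  0.944 -0.33 ]
 [-1.    -0.002 -0.   ]]
```

View pics/topzoom.png

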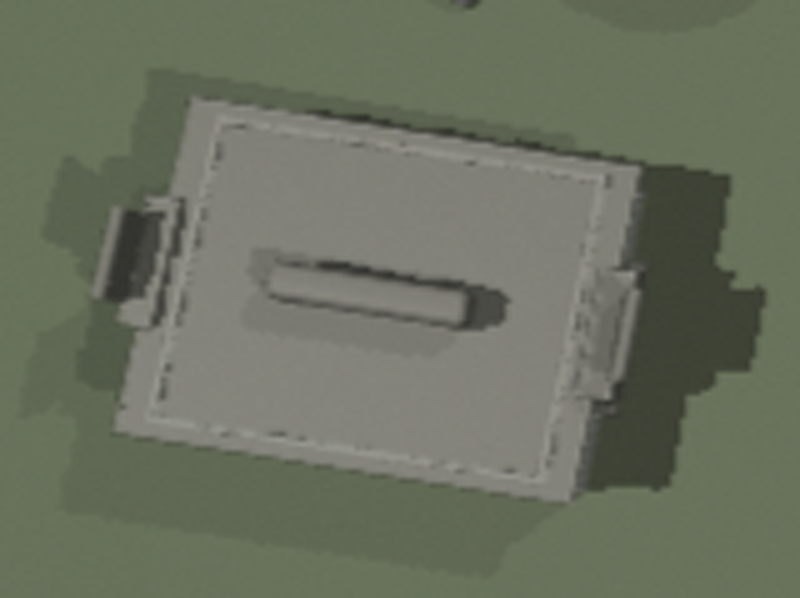

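The zoomed top view shows lid corners at zoom pixels (195,98), (640,168), (572,500) and (115,430). The grip bar is centred near (368,295), the left clip tab stands near x≈140 and the right one near 610. I'll work out the pose from these.

```bash
python3 - <<'E'
from h import *
f=lambda a:np.array(a,float)/[5,4.6]+[140,160]-0.4
c=cast("top",f([(195,98),(640,168),(572,500),(115,430)]),.078)
print(c.round(4),c.mean(0).round(4),[np.linalg.norm(c[i]-c[(i+1)%4]).round(4) for i in range(4)])
e=(c[0]+c[3]-c[1]-c[2])[:2];print("long axis ang",np.degrees(np.arctan2(e[1],e[0])))
e=(c[0]+c[1]-c[2]-c[3])[:2];print("short axis ang",np.degrees(np.arctan2(e[1],e[0])))
b=cast("top",f([(272,263),(467,288),(465,327),(268,297)]),.108);print(b.round(4),b.mean(0),[np.linalg.norm(b[i]-b[(i+1)%4]).round(4) for i in range(4)])
# depth check: centroid of lid-height points
d=np.load("top0_d.npy");i=ctrl.camera_info("top");K=np.array(i["K"]);T=np.array(i["T"])
v,u=np.mgrid[:400,:640];P=np.stack([(u-K[0,2])/K[0,0]*d,(v-K[1,2])/K[1,1]*d,d],-1)@T[:3,:3].T+T[:3,3]
for lo,hi in[(.069,.085),(.1,.118)]:
    m=(P[...,2]>lo)&(P[...,2]<hi)&(d>0)&(abs(u-215)<70)&(abs(v-225)<60)
    r=cv2.minAreaRect((P[m][:,:2]*1000).astype(np.float32));print(lo,m.sum(),r,P[m].mean(0))
E
```

```text
[[0.6349 0.2873 0.078 ]
 [0.6044 0.084  0.078 ]
 [0.4416 0.1087 0.078 ]
 [0.4715 0.3124 0.078 ]] [0.5381 0.1981 0.078 ] [np.float64(0.2056), np.float64(0.1647), np.float64(0.2059), np.float64(0.1654)]
long axis ang 81.55099196692342
short axis ang -8.687057002983778
[[0.5512 0.2402 0.108 ]
 [0.541  0.1548 0.108 ]
 [0.5225 0.1549 0.108 ]
 [0.535  0.241  0.108 ]] [0.5373882  0.19771017 0.108     ] [np.float64(0.0859), np.float64(0.0185), np.float64(0.087), np.float64(0.0162)]
0.069 6677 ((537.6073608398438, 199.14093017578125), (224.20523071289062, 168.12448120117188), 81.46353912353516) [0.53647092 0.19924543 0.07855532]
0.1 484 ((537.3347778320312, 199.37596130371094), (236.941162109375, 43.022560119628906), 81.1948471069336) [0.53779142 0.20205234 0.10725846]
```

Call:
{"op": "drive_tool", "data": {"commands": "1 0 -4.7 10.7 15.8;1 0 -4.7 10.7 15.8;1 0 -4.7 10.7 15.8;1 0 -4.7 10.7 15.8;1 0 -4.7 10.7 15.8;1 0 -4.7 10.7 15.8;1 0 -4.7 10.7 15.8;1 0 -4.7 10.7 15.8", "newtons": 30}}

```text
t: 0.82
tool_pos: [0.4513, 0.3608, 0.2311]
tool_rot: [1.04, 1.309, -1.04]
contact_force: [1.1, 0.7, -0.5]
opening: 0.0001
```

```bash
cat >> h.py <<'E'
C=np.array([.538,.1985]);A=np.radians(81.5);U=np.array([np.cos(A),np.sin(A)]);S=np.array([np.sin(A),-np.cos(A)])
def box(s,u,z): return np.r_[C+s*S+u*U,z]
def rep(*t):
    p,M,o=tool();ya=np.degrees(np.arctan2(M[1,1],M[0,1]))
    d=p[:2]-C
    print("t",round(o["t"],2),"tcp",p.round(4),"box s,u",np.round([d@S,d@U],4),"yaw",ya.round(2),"turn to -8.5:",((ya+8.5)/5).round(2),"open",round(o["opening"],4),"F",np.round(o["contact_force"],1))
    for x in t: print("delta",delta(x).round(2))
E
python3 -c "
from h import *
rep(box(0,.07,.13))"
```

```text
t 0.82 tcp [0.4513 0.3608 0.2311] box s,u [-0.1098  0.1477] yaw 13.06 turn to -8.5: 4.31 open 0.0001 F [ 1.1  0.7 -0.5]
delta [2.53 1.84 2.81]
```

Call:
{"op": "drive_tool", "data": {"commands": "1 0 1.84 2.81 4.31;1 0 1.84 2.81 4.31;1 1 1.84 2.81 4.31;1 2 1.84 2.81 4.31;1 2 1.84 2.81 4.31;1 2 1.84 2.81 4.31"}}

```text
t: 1.32
tool_pos: [0.545, 0.2681, 0.145]
tool_rot: [1.306, 1.142, -1.324]
contact_force: [-0.8, 0.5, -0.7]
opening: 0.0001
```

```bash
python3 -c "
from h import *
rep(box(0,.07,.089),box(0,.138,.089))
im,d=ctrl.get_image('wrist');cv2.imwrite('pics/w1.png',im)
rep()"
```

```text
t 1.32 tcp [0.545  0.2681 0.145 ] box s,u [-0.0034  0.0698] yaw -8.23 turn to -8.5: 0.05 open 0.0001 F [-0.8  0.5 -0.7]
delta [ 1.4   0.1  -0.01]
delta [ 1.39  0.11 -1.71]
t 1.37 tcp [0.5459 0.2696 0.1482] box s,u [-0.0027  0.0715] yaw -8.16 turn to -8.5: 0.07 open -0.0001 F [-1.3  0.4  1. ]
```

View pics/w1.png

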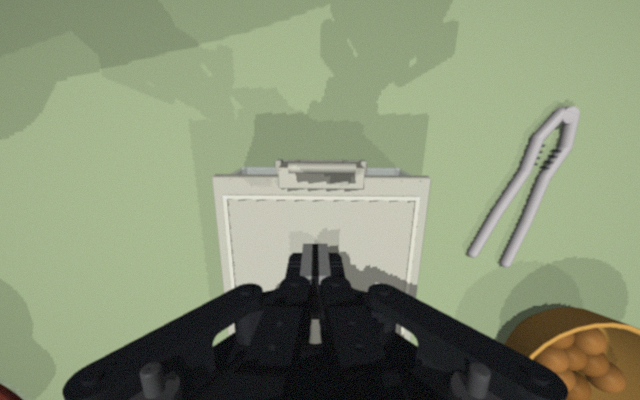

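The wrist view shows the +u clip's tab at (320,172), centred on the closed fingers at (316,255), with the jaw axis square to the box. Next I lower the fingers and push outward.

Call:
{"op": "drive_tool", "data": {"commands": "1 0.8 0.07 0 0;1 1.5 0.07 0 0;1 1.5 0.07 -0.5 0;1 1.5 0.07 -0.8 0;1 1.5 0.07 -1.1 0;1 1.5 0.07 -1.4 0;1 1.5 0.07 -1.7 0;1 1.5 0.07 -1.8 0"}}

```text
t: 2.03
tool_pos: [0.562, 0.3441, 0.0936]
tool_rot: [1.316, 1.139, -1.308]
contact_force: [0.4, 0.6, -0.1]
opening: -0.0002
```

```bash
python3 -c "
from h import *
rep(box(0,.07,.089),box(0,.138,.089))
im,d=ctrl.get_image('wrist');cv2.imwrite('pics/w2.png',im)
rep()"
```

```text
t 2.03 tcp [0.562  0.3441 0.0936] box s,u [0.0022 0.1475] yaw -8.04 turn to -8.5: 0.09 open -0.0002 F [ 0.4  0.6 -0.1]
delta [ 0.11 -0.07  1.94]
delta [ 0.11 -0.06  0.24]
t 2.08 tcp [0.5618 0.3438 0.0931] box s,u [0.0021 0.1472] yaw -8.03 turn to -8.5: 0.09 open 0.0003 F [-0.6 -0.2  1. ]
```

View pics/w2.png

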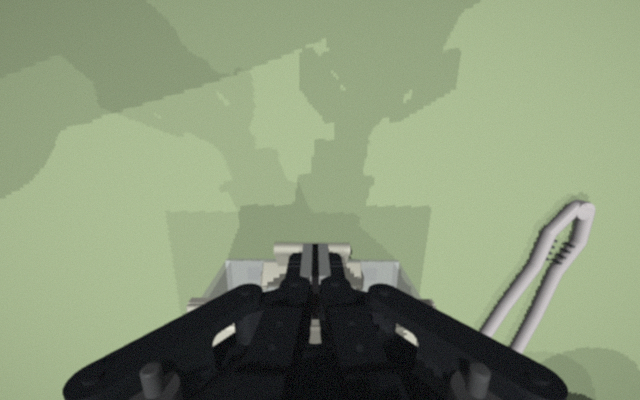

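The clip's tab now hangs out beyond the fingers at (312,248), so it has snapped open. Now over to the other end.

Call:
{"op": "drive_tool", "data": {"commands": "1 -1.4 0 0 0;1 -1.4 0 0 0;1 -1.4 0 1 0.07;1 -1.4 0 2 0.07;1 -1.4 0 3 0.07;1 -1.4 0 4 0.07;1 -1.4 0 5 0.07;1 -1.4 0 5.4 0.07"}}

```text
t: 2.75
tool_pos: [0.5304, 0.1234, 0.1484]
tool_rot: [1.32, 1.131, -1.318]
contact_force: [0.8, 0.3, -0.1]
opening: -0.0001
```

```bash
python3 -c "
from h import *
rep(box(0,-.07,.091),box(0,-.140,.091))"
```

```text
t 2.75 tcp [0.5304 0.1234 0.1484] box s,u [ 0.0036 -0.0754] yaw -8.68 turn to -8.5: -0.04 open -0.0001 F [ 0.8  0.3 -0.1]
delta [ 1.44 -0.09 -0.14]
delta [ 1.44 -0.09  1.61]
```

Call:
{"op": "drive_tool", "data": {"commands": "1 0.7 -0.09 -0.1 0;1 1.44 -0.09 -0.1 0;1 1.44 -0.09 0.3 0;1 1.44 -0.09 0.6 0;1 1.44 -0.09 0.9 0;1 1.44 -0.09 1.2 0;1 1.44 -0.09 1.5 0;1 1.44 -0.09 1.8 0"}}

```text
t: 3.42
tool_pos: [0.517, 0.0552, 0.0912]
tool_rot: [1.319, 1.133, -1.316]
contact_force: [0.4, 0.2, -0.3]
opening: -0.0002
```

Call:
{"op": "drive_tool", "data": {"commands": "1 -0.7 0 0 0;1 -1.4 0 0 0;0.2 -1.4 0 -1 0;0.2 -1.4 0 -2 0;0.2 -1.4 0 -2.8 0;0.2 -1.4 0 -2.8 0"}}

```text
t: 3.92
tool_pos: [0.5337, 0.1708, 0.1472]
tool_rot: [1.318, 1.137, -1.312]
contact_force: [-0.5, -0.4, 0.0]
opening: 0.0341
```

```bash
python3 -c "
from h import *
rep(box(0,0,.083))
for n in ['top','scene','wrist']:
    im,d=ctrl.get_image(n);cv2.imwrite(f'pics/{n}3.png',im);np.save(f'{n}3_d.npy',d)
    if n!='wrist':
        a,b=(140,160) if n=='top' else (330,150)
        cv2.imwrite(f'pics/{n}3z.png',cv2.resize(im[b:b+130,a:a+160],None,fx=5,fy=4.6,interpolation=2))
rep(box(0,0,.083))"
```

```text
t 3.92 tcp [0.5337 0.1708 0.1472] box s,u [-0.0001 -0.028 ] yaw -8.27 turn to -8.5: 0.05 open 0.0341 F [-0.5 -0.4  0. ]
delta [ 1.61  0.   -0.7 ]
t 4.07 tcp [0.5329 0.1667 0.1461] box s,u [-0.0004 -0.0322] yaw -8.47 turn to -8.5: 0.01 open 0.0341 F [-0.4 -1.2 -0.2]
delta [ 1.58  0.01 -0.81]
```

View pics/top3z.png

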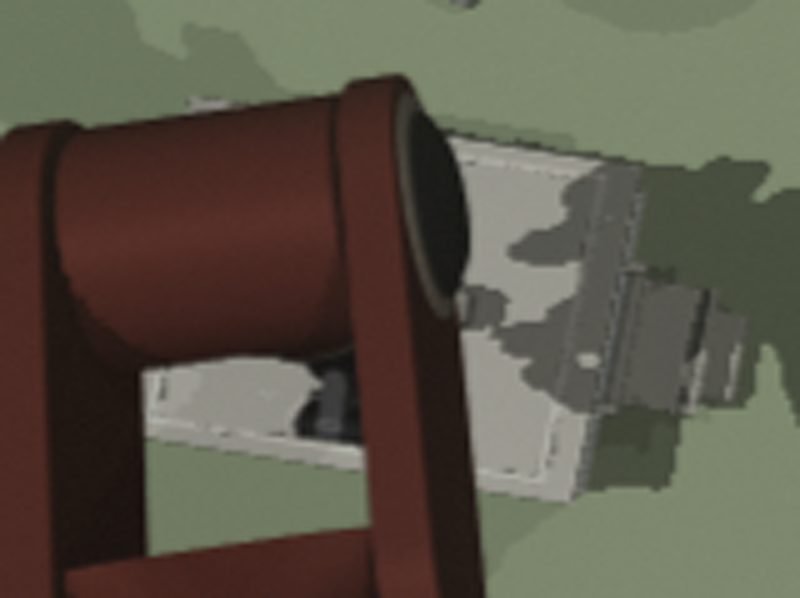

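View pics/scene3z.png

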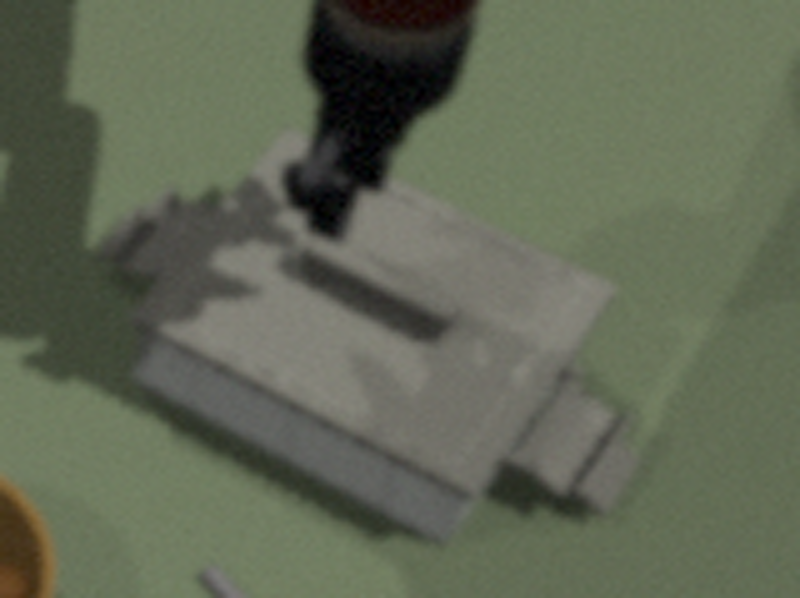

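View pics/wrist3.png

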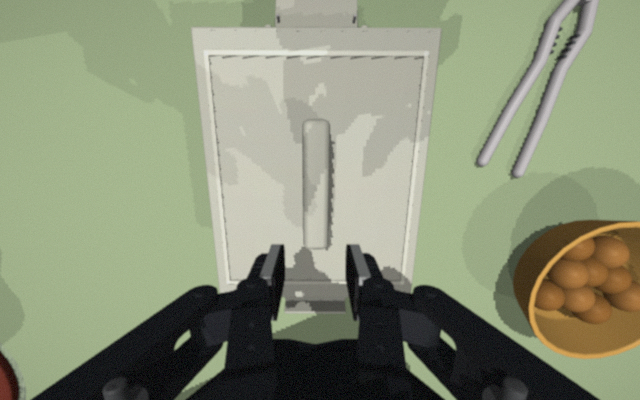

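Both clips hang open: the top zoom shows one out at (680,340), the scene zoom shows the other at (580,440). The wrist view has the grip bar from (316,121) to (316,249), between the jaws. Its position next, then the descent.

```bash
python3 -c "
from h import *
b=cast('wrist',[(316,121),(316,249),(193,28),(440,28)],.108);b[2:]=cast('wrist',[(193,28),(440,28)],.078)
for x in b: print(x.round(4),((x[:2]-C)@S).round(4),((x[:2]-C)@U).round(4))
rep(box(0,0,.083))"
```

```text
[0.5442 0.2408 0.108 ] -0.0001 0.0427
[0.5315 0.155  0.108 ] 0.0 -0.0439
[0.4725 0.3113 0.078 ] -0.0815 0.1019
[0.6343 0.2871 0.078 ] 0.0821 0.1019
t 4.07 tcp [0.5329 0.1667 0.1461] box s,u [-0.0004 -0.0322] yaw -8.47 turn to -8.5: 0.01 open 0.0341 F [-0.4 -1.2 -0.2]
delta [ 1.58  0.01 -0.81]
```

Call:
{"op": "drive_tool", "data": {"commands": "0.2 0 0 -0.8 0;0.2 0.7 0 -0.8 0;0.2 1.4 0 -0.8 0;0.2 1.58 0 -0.8 0;1 1.58 0 -0.8 0;1 1.58 0 -0.8 0;1 1.58 0 -0.8 0;1 1.58 0 -0.8 0", "newtons": 70}}

```text
t: 4.73
tool_pos: [0.5383, 0.1987, 0.0841]
tool_rot: [1.32, 1.134, -1.316]
contact_force: [0.2, 0.3, -2.0]
opening: 0.0167
```

```bash
python3 -c "
from h import *
rep(box(0,0,.083),box(0,.35,.16))"
```

```text
t 4.73 tcp [0.5383 0.1987 0.0841] box s,u [0.0003 0.0003] yaw -8.53 turn to -8.5: -0.01 open 0.0167 F [ 0.2  0.3 -2. ]
delta [ 0.03 -0.01  0.01]
delta [-1.89 -0.01 -8.74]
```

Call:
{"op": "drive_tool", "data": {"commands": "1 -0.3 0 0 0;1 -0.8 0 0 0;1 -1.3 0 0 0;1 -1.8 0 0 0;1 -1.8 0 -0.5 0;1 -1.8 0 -1.2 0;1 -1.8 0 -2 0;1 -1.8 0 -2.8 0"}}

```text
t: 5.4
tool_pos: [0.5546, 0.3109, 0.1569]
tool_rot: [1.32, 1.134, -1.316]
contact_force: [0.7, -0.4, -1.4]
opening: 0.0166
```

Call:
{"op": "drive_tool", "data": {"commands": "1 0 -0.4 -0.8 0;1 0 -0.8 -1.6 0;1 0 -1 -2.4 0;1 0 -1 -3.2 0;1 0 -1 -4.0 0;1 0 -1 -4.8 0;1 0 -1 -5.4 0;1 0 -1 -5.7 0"}}

```text
t: 6.07
tool_pos: [0.5479, 0.5445, 0.1562]
tool_rot: [1.318, 1.137, -1.314]
contact_force: [0.2, -1.2, -1.6]
opening: 0.0166
```

```bash
python3 -c "
from h import *
rep()
im,d=ctrl.get_image('scene');cv2.imwrite('pics/s4.png',im)
im,d=ctrl.get_image('wrist');cv2.imwrite('pics/w4.png',im)
rep(box(-.04,.34,.018))"
```

```text
t 6.07 tcp [0.5479 0.5445 0.1562] box s,u [-0.0414  0.3436] yaw -8.37 turn to -8.5: 0.03 open 0.0166 F [ 0.2 -1.2 -1.6]
t 6.17 tcp [0.5479 0.5434 0.1559] box s,u [-0.0412  0.3426] yaw -8.37 turn to -8.5: 0.03 open 0.0168 F [ 0.2 -0.2 -1.3]
delta [3.45 0.03 0.07]
```

View pics/s4.png

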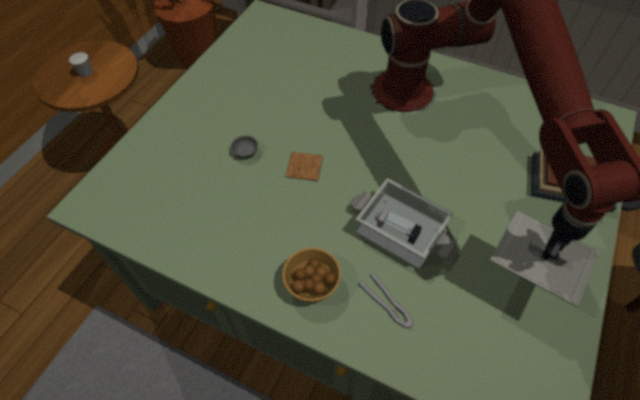

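View pics/w4.png

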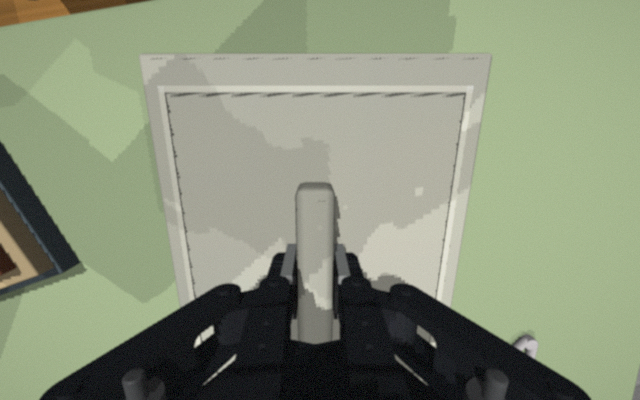

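The lid is held level, and clear green surface lies beneath it. In the open box the mill's dark foot is at (416,232), towards world +y, with the button end at (385,215). I'll check the margin to the table edge at wrist pixel (100,12).

```bash
python3 -c "
from h import *
i=ctrl.camera_info('wrist')
print(cast('wrist',[(30,18),(100,5),(75,265)],0,i).round(3))
print(box(-.041-.084,.343+.104,0),box(-.041+.084,.343+.104,0),box(-.125,.239,0))"
```

```text
[[0.31  0.749 0.   ]
 [0.378 0.749 0.   ]
 [0.252 0.499 0.   ]]
[0.48044382 0.65906627 0.        ] [0.64659849 0.63423429 0.        ] [0.44969947 0.45335097 0.        ]
```

Call:
{"op": "drive_tool", "data": {"commands": "1 0.8 0 0 0;1 1.6 0 0 0;1 2.4 0 0 0;1 2.9 0 0 0;1 3.2 0 0 0;1 3.35 0 0 0;1 3.43 0 0 0;1 3.43 0 0 0"}}

```text
t: 6.83
tool_pos: [0.5488, 0.5414, 0.0187]
tool_rot: [1.319, 1.135, -1.316]
contact_force: [-0.7, 0.3, -0.6]
opening: 0.0166
```

```bash
python3 -c "
from h import *
rep()"
```

```text
t 6.83 tcp [0.5488 0.5414 0.0187] box s,u [-0.04    0.3407] yaw -8.51 turn to -8.5: -0.0 open 0.0166 F [-0.7  0.3 -0.6]
```

Touching within a millimetre. I release, then rise.

Call:
{"op": "drive_tool", "data": {"commands": "1 0.02 0 0 0;0.2 0.02 0 0 0;0.2 0.02 0 0 0;0.2 0.02 0 0 0;0.2 -0.5 0 0 0;0.2 -1.3 0 0 0;0.2 -2.3 0 0 0;-0.2 -3.3 0 0.5 0"}}

```text
t: 7.5
tool_pos: [0.5449, 0.5247, 0.1484]
tool_rot: [1.318, 1.137, -1.315]
contact_force: [1.1, -0.2, 0.6]
opening: 0.0454
```

```bash
python3 -c "
from h import *
im,d=ctrl.get_image('wrist');cv2.imwrite('pics/w5.png',im)
rep(box(0,0,.2))"
```

```text
t 7.55 tcp [0.5489 0.5236 0.16  ] box s,u [-0.0373  0.3232] yaw -8.49 turn to -8.5: 0.0 open 0.0506 F [5.  3.1 5.4]
delta [-1.06  0.94  8.07]
```

View pics/w5.png

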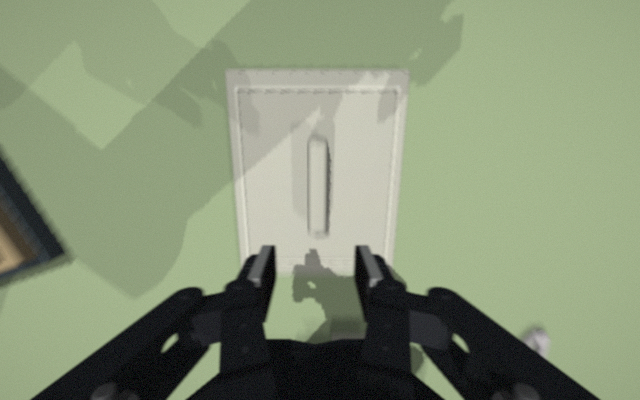

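The lid lies flat with its bar at (318,188) and the fingers are clear. Now to a look-down over the box.

Call:
{"op": "drive_tool", "data": {"commands": "-0.6 -1 0.94 9.5 0;-0.6 -1 0.94 9.5 0;-0.6 -1 0.94 9.5 0;-0.6 -1 0.94 9.5 0;-0.6 -1 0.94 9.5 0;-0.6 -1 0.94 9.5 0;-0.6 -1 0.94 9.5 0;-0.6 -1 0.94 9.5 0"}}

```text
t: 8.22
tool_pos: [0.5287, 0.1899, 0.1823]
tool_rot: [1.319, 1.134, -1.316]
contact_force: [0.9, -0.1, 0.6]
opening: 0.0687
```

Call:
{"op": "drive_tool", "data": {"commands": "-0.6 0 0 1.2 0;-0.6 0 0 1.2 0;-0.6 0 0 1.2 0;-0.6 0 0 1.2 0"}}

```text
t: 8.55
tool_pos: [0.5221, 0.1443, 0.1819]
tool_rot: [1.32, 1.135, -1.317]
contact_force: [-0.3, 0.8, -0.3]
opening: 0.0682
```

```bash
python3 -c "
from h import *
rep()
im,d=ctrl.get_image('wrist');cv2.imwrite('pics/w6.png',im);np.save('w6d.npy',d)
rep(box(0,0,.2));i=ctrl.camera_info('wrist');np.savez('w6i.npz',K=i['K'],T=i['T'])"
```

```text
t 8.55 tcp [0.5221 0.1443 0.1819] box s,u [-0.0077 -0.056 ] yaw -8.55 turn to -8.5: -0.01 open 0.0682 F [-0.3  0.8 -0.3]
t 8.6 tcp [0.5221 0.1449 0.1818] box s,u [-0.0078 -0.0553] yaw -8.47 turn to -8.5: 0.01 open 0.0683 F [ 0.1 -0.1  0.2]
delta [-0.45  0.2  -1.38]
```

View pics/w6.png

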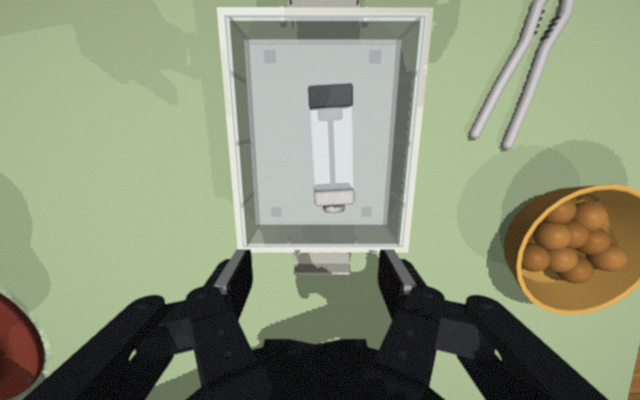

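```bash
python3 -c "
from h import *
im=cv2.imread('pics/w6.png')[70:230,280:390]
cv2.imwrite('pics/w6z.png',cv2.resize(im,None,fx=4,fy=3.75,interpolation=cv2.INTER_CUBIC))"
```

```text
(no output)
```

View pics/w6z.png

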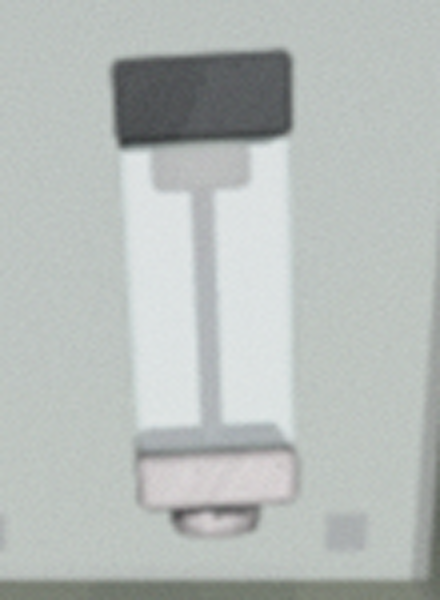

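```bash
python3 -c "
from h import *
i=dict(np.load('w6i.npz'))
f=lambda a:np.array(a,float)/[4,3.75]+[280,70]-.4
c=cast('wrist',f([(113,62),(290,51),(298,503),(140,508)]),.047,i)
for x in c: print(x.round(4),((x[:2]-C)@S).round(4),((x[:2]-C)@U).round(4))
F=(c[0]+c[1])/2;H=(c[2]+c[3])/2;d=F-H
print('len',np.linalg.norm(d),'yaw of mill F-H',np.degrees(np.arctan2(d[1],d[0])),np.linalg.norm(c[0]-c[1]),np.linalg.norm(c[2]-c[3]))
d/=np.linalg.norm(d)
g=H+.027*d
print('F,H,g',F,H,g)
rep(np.r_[g[:2],.16])
"
```

```text
[0.5311 0.2516 0.047 ] -0.0147 0.0515
[0.5717 0.2481 0.047 ] 0.026 0.054
[0.5611 0.1333 0.047 ] 0.0324 -0.0611
[0.5204 0.1379 0.047 ] -0.0085 -0.0625
len 0.11470291475422299 yaw of mill F-H 84.65930930475244 0.04073675618000804 0.0409551705386914
F,H,g [0.5513845  0.24983559 0.047     ] [0.54070822 0.13563062 0.047     ] [0.54322132 0.16251341 0.047     ]
t 8.6 tcp [0.5221 0.1449 0.1818] box s,u [-0.0078 -0.0553] yaw -8.47 turn to -8.5: 0.01 open 0.0683 F [ 0.1 -0.1  0.2]
delta [ 0.54  0.46 -0.51]
```

The zoom shows the mill's dark foot at the top, (200,95), and the steel head and button at the bottom, (215,490). It lies 3° off the box axis. I'll grip it 22 mm from the head face, lightly enough that it may swing.

Call:
{"op": "drive_tool", "data": {"commands": "-0.6 0.5 0.46 -0.39 -0.63;-0.6 1.5 0.46 -0.39 -0.63;-0.6 2.2 0.46 -0.39 -0.63;-0.6 2.8 0.46 -0.39 -0.63;-0.6 3.4 0.46 -0.39 -0.63;-0.6 3.9 0.46 -0.39 -0.63;-0.6 4.2 0.46 -0.39 -0.63;-0.6 4.3 0.46 -0.39 -0.63"}}

```text
t: 9.27
tool_pos: [0.5395, 0.1582, 0.0064]
tool_rot: [1.272, 1.169, -1.281]
contact_force: [-10.5, 2.5, 5.0]
opening: 0.0684
```

```bash
python3 -c "
from h import *
rep([.5428,.1575,.0075])"
```

```text
t 9.27 tcp [0.5395 0.1582 0.0064] box s,u [ 0.0075 -0.0396] yaw -5.22 turn to -8.5: 0.66 open 0.0684 F [-10.5   2.5   5. ]
delta [-0.03  0.08  0.01]
```

```bash
python3 -c "
from h import *
im,d=ctrl.get_image('wrist');cv2.imwrite('pics/w7.png',im)
rep([.5428,.1575,.0075])
im,d=ctrl.get_image('scene');cv2.imwrite('pics/s7.png',cv2.resize(im[140:280,330:480],None,fx=5,fy=4.2,interpolation=2))
rep([.5428,.1575,.0075])
"
```

```text
t 9.32 tcp [0.5395 0.1581 0.0066] box s,u [ 0.0074 -0.0397] yaw -5.24 turn to -8.5: 0.65 open 0.0683 F [-5.3  0.8 -2.8]
delta [-0.02  0.08  0.01]
t 9.37 tcp [0.5395 0.158  0.0072] box s,u [ 0.0074 -0.0398] yaw -5.26 turn to -8.5: 0.65 open 0.0682 F [-6.2  0.  -1.9]
delta [-0.01  0.08  0.  ]
```

View pics/w7.png

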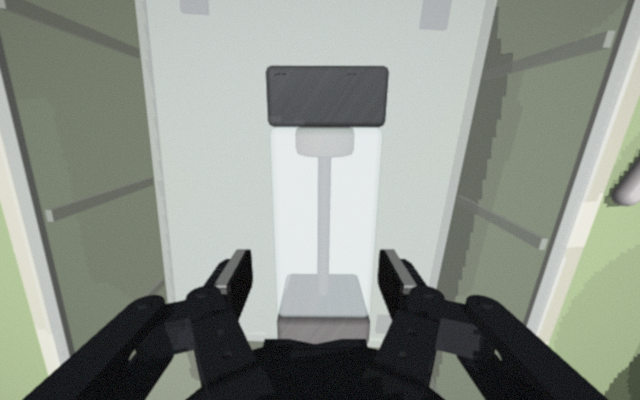

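View pics/s7.png

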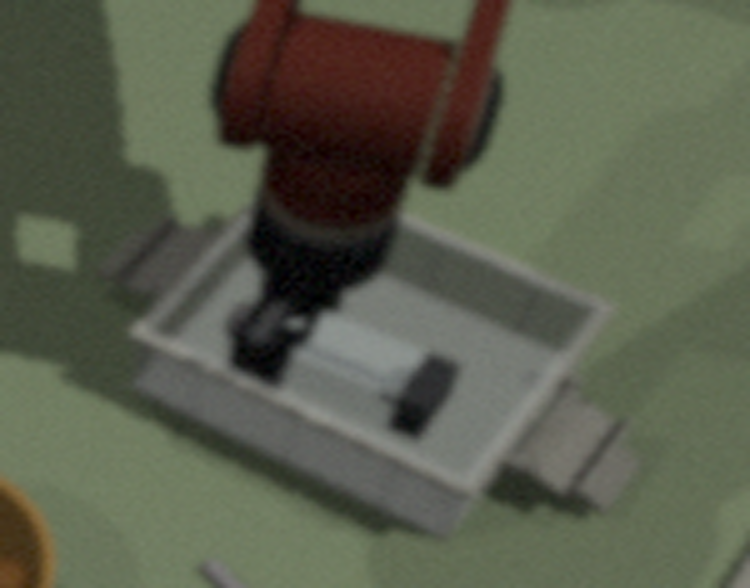

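The pads straddle the mill, with the column centred at (323,240). The steady -6 N in x suggests the outer knuckle is leaning lightly on the +x wall. I back off 3 mm and close at 20 N.

Call:
{"op": "drive_tool", "data": {"commands": "-0.4 0 -0.1 0 0;0 0 -0.1 0 0;1 0 -0.08 0 0;1 0 -0.08 0 0;1 0 -0.08 0 0;1 0 -0.08 0 0;1 0 -0.08 0 0;1 0 -0.08 0 0", "newtons": 20}}

```text
t: 10.03
tool_pos: [0.5411, 0.1577, 0.0111]
tool_rot: [1.281, 1.161, -1.274]
contact_force: [1.4, 2.8, 4.9]
opening: 0.0423
```

Call:
{"op": "drive_tool", "data": {"commands": "1 -0.2 0 0 0;1 -0.5 0 0 0;1 -0.8 0 0 0;1 -1.2 0 0 0;1 -1.6 0 0 0;1 -2 0 0 0"}}

```text
t: 10.53
tool_pos: [0.5383, 0.1569, 0.0903]
tool_rot: [1.277, 1.164, -1.279]
contact_force: [0.7, 0.4, -2.4]
opening: 0.0421
```

```bash
python3 -c "
from h import *
im,d=ctrl.get_image('wrist');cv2.imwrite('pics/w8.png',im)
rep([.5428,.1575,.0075])
im,d=ctrl.get_image('scene');cv2.imwrite('pics/s8.png',cv2.resize(im[140:280,330:480],None,fx=5,fy=4.2,interpolation=2))
"
```

```text
t 10.58 tcp [0.5408 0.1574 0.0943] box s,u [ 0.0089 -0.0402] yaw -5.34 turn to -8.5: 0.63 open 0.042 F [2.4 0.7 0.3]
delta [ 2.17  0.04 -0.  ]
```

View pics/w8.png

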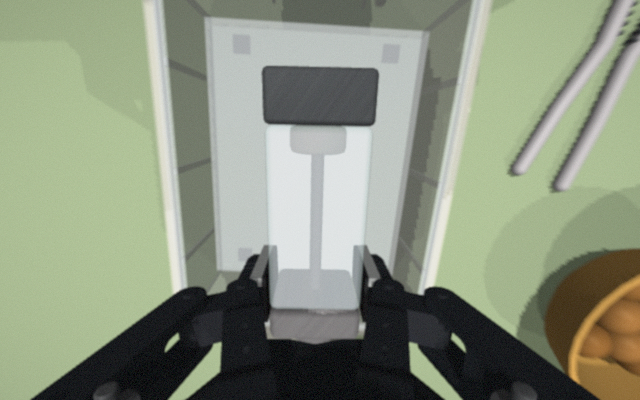

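View pics/s8.png

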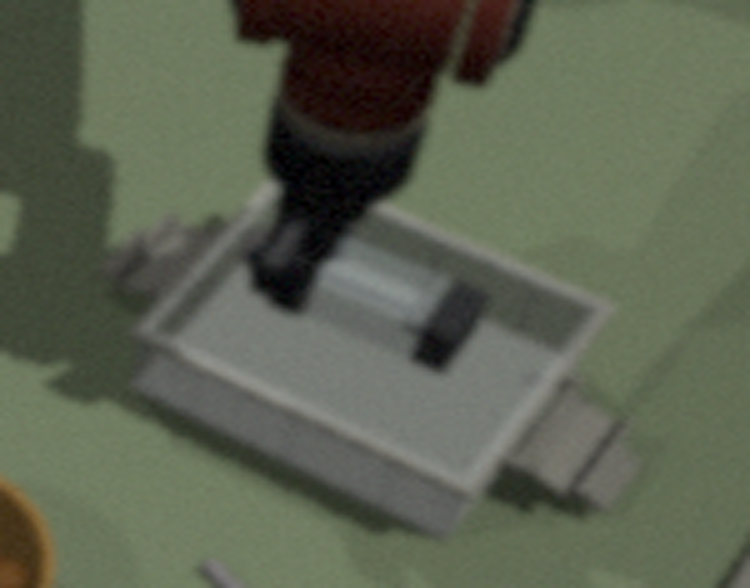

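The mill came up level in the jaws: the foot spans (263–378, 67–125) in the wrist view and clears the floor in the scene view. It didn't swing, so I'll tip it up on its lower foot edge on the cork. First I lift more and measure how it sits in the tool frame.

Call:
{"op": "drive_tool", "data": {"commands": "1 -0.5 0 0 0;1 -1 0 0 0;1 -1.5 0 0 0;1 -2 0 0 0;1 -2 0 1 0.8;1 -2 0 2 1.6;1 -2 0 3 2.4;1 -2 0 4 3.2"}}

```text
t: 11.3
tool_pos: [0.5229, -0.0034, 0.1683]
tool_rot: [1.479, 1.009, -1.481]
contact_force: [0.4, -0.1, -2.2]
opening: 0.0421
```

```bash
python3 -c "
from h import *
p,M,o=tool()
im,d=ctrl.get_image('wrist');cv2.imwrite('pics/w9.png',im)
p2,M2,o=tool();i=ctrl.camera_info('wrist');K=np.array(i['K']);T=np.array(i['T'])
print(p,p2)
g=cv2.cvtColor(im,cv2.COLOR_BGR2GRAY)
v,u=np.mgrid[:400,:640];P=np.stack([(u-K[0,2])/K[0,0]*d,(v-K[1,2])/K[1,1]*d,d],-1)@T[:3,:3].T+T[:3,3]
Q=(P-p2)@M2
for r in range(50,135,6): print(r,g[r,320],d[r,320].round(4),Q[r,320].round(4), Q[r,290].round(4),Q[r,350].round(4))
for r in (95,):
  for c in range(254,392,8): print(c,g[r,c],Q[r,c].round(4))
rep([.406,-.259,.15])
print('q',np.round(o['q'],2))
"
```

```text
[ 0.52287861 -0.00338696  0.16833174] [ 0.52247456 -0.01028322  0.16826904]
50 193 0.2718 [ 0.1621  0.0046 -0.1426] [ 0.1633 -0.0249 -0.1429] [ 0.1284  0.0301 -0.1348]
56 191 0.2741 [ 0.163   0.0046 -0.1375] [ 0.1633 -0.025  -0.1376] [ 0.133   0.0308 -0.1311]
62 192 0.2754 [ 0.1627  0.0046 -0.1321] [ 0.1643 -0.0252 -0.1324] [ 0.138   0.0315 -0.1273]
68 78 0.0971 [-0.0354  0.0014 -0.0917] [-0.0349 -0.0092 -0.0918] [-0.0345  0.0119 -0.0918]
74 89 0.098 [-0.035   0.0014 -0.0898] [-0.0355 -0.0092 -0.0898] [-0.036   0.0118 -0.0897]
80 84 0.0994 [-0.034   0.0014 -0.088 ] [-0.0359 -0.0092 -0.0878] [-0.0349  0.012  -0.0879]
86 86 0.0979 [-0.0362  0.0014 -0.0858] [-0.0348 -0.0093 -0.0859] [-0.0357  0.012  -0.0858]
92 82 0.1 [-0.0346  0.0014 -0.084 ] [-0.035  -0.0094 -0.0839] [-0.0356  0.0121 -0.0839]
98 82 0.0997 [-0.0356  0.0014 -0.0819] [-0.0356 -0.0094 -0.0819] [-0.0356  0.0122 -0.0819]
104 84 0.1001 [-0.0357  0.0014 -0.0798] [-0.0347 -0.0095 -0.0799] [-0.0358  0.0122 -0.0798]
110 80 0.101 [-0.0354  0.0014 -0.0778] [-0.0345 -0.0096 -0.0779] [-0.0357  0.0123 -0.0778]
116 80 0.1006 [-0.0364 
[... 436 characters left out ...]
66 -0.083 ]
278 83 [-0.0346 -0.0137 -0.083 ]
286 83 [-0.0363 -0.0107 -0.0828]
294 83 [-0.0343 -0.008  -0.083 ]
302 81 [-0.0357 -0.005  -0.0829]
310 87 [-0.0342 -0.0022 -0.083 ]
318 81 [-0.0341  0.0007 -0.083 ]
326 84 [-0.0353  0.0036 -0.0829]
334 84 [-0.0364  0.0063 -0.0828]
342 79 [-0.0347  0.0093 -0.083 ]
350 82 [-0.0352  0.0122 -0.0829]
358 80 [-0.0353  0.015  -0.0829]
366 84 [-0.0355  0.0179 -0.0829]
374 70 [-0.0341  0.021  -0.083 ]
382 182 [ 0.1682  0.0694 -0.1021]
390 184 [ 0.1687  0.0778 -0.1022]
t 11.35 tcp [ 0.5225 -0.0103  0.1683] box s,u [ 0.0155 -0.2088] yaw -21.94 turn to -8.5: -2.69 open 0.0421 F [ 1.8 -5.4 -4. ]
delta [ 0.51 -0.38  6.85]
q [-0.16 -0.15  1.91 -0.01  1.38  0.23]
```

View pics/w9.png

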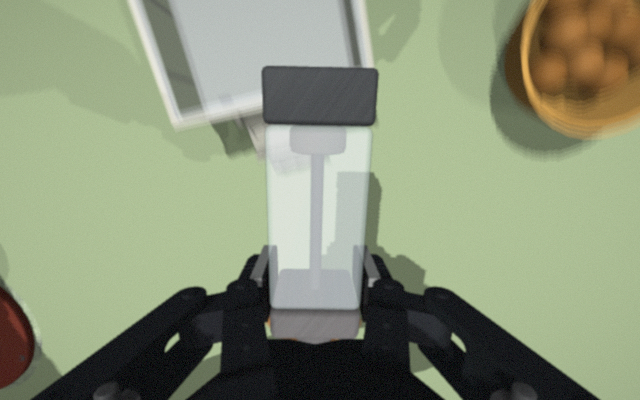

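In the tool frame the mill sits level: bottom 6.8 mm below the TCP, foot face 92 mm out. The wrist view has the foot at (320,95), well clear of box and bowl. Moving it over to the coaster.

Call:
{"op": "drive_tool", "data": {"commands": "1 0 -0.1 1 0.2;1 0 -0.2 2 0.4;1 0 -0.3 3 0.6;1 0 -0.4 4 0.6;1 0 -0.4 5 0.6;1 0 -0.4 6 0.6;1 0 -0.4 6.6 0.6;1 0 -0.4 6.6 0.6"}}

```text
t: 12.02
tool_pos: [0.411, -0.2455, 0.1686]
tool_rot: [1.517, 0.974, -1.52]
contact_force: [0.2, -1.0, -2.6]
opening: 0.0416
```

```bash
python3 -c "
from h import *
rep()
im,d=ctrl.get_image('wrist');cv2.imwrite('pics/w10.png',im)
i=ctrl.camera_info('wrist');np.savez('w10i.npz',K=i['K'],T=i['T'])
rep([.4068,-.2562,.15],[.4068,-.2562,.0128])
"
```

```text
t 12.02 tcp [ 0.411  -0.2455  0.1686] box s,u [-0.0599 -0.4579] yaw -24.64 turn to -8.5: -3.23 open 0.0416 F [ 0.2 -1.  -2.6]
t 12.07 tcp [ 0.4118 -0.2435  0.1684] box s,u [-0.0595 -0.4558] yaw -24.57 turn to -8.5: -3.21 open 0.042 F [ 0.8  0.2 -2.8]
delta [0.46 0.02 0.34]
delta [3.89 0.02 0.34]
```

View pics/w10.png

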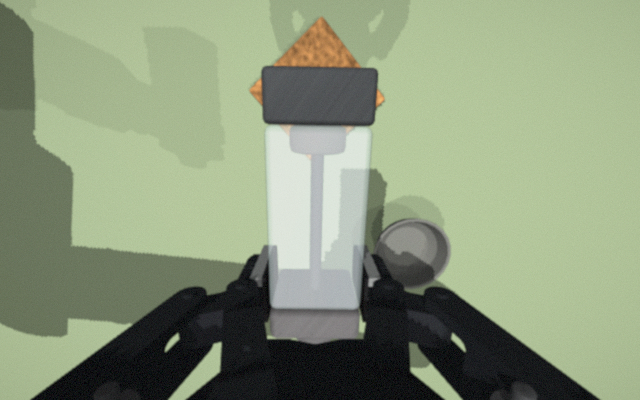

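The coaster shows around the foot, with corners at (250,90), (384,100) and (321,16). The dish is at (414,252). Checking both positions before lowering.

```bash
python3 -c "
from h import *
i=dict(np.load('w10i.npz'))
c=cast('wrist',[(250,90),(384,100),(321,16)],.006,i);print(c.round(4),(c[0]+c[1])/2, np.linalg.norm(c[0]-c[1]))
p,M,o=tool()
t=np.array([.4068,-.2562,.0128])
D=cast('wrist',[(378,248),(450,250),(413,219),(414,287)],.028,i);print(D.round(4),((D-t)@M).round(4))
"
```

```text
[[ 0.3954 -0.119   0.006 ]
 [ 0.5159 -0.1847  0.006 ]
 [ 0.4878 -0.0897  0.006 ]] [ 0.45563375 -0.1518424   0.006     ] 0.13720657485558246
[[ 0.4504 -0.3256  0.028 ]
 [ 0.5223 -0.3611  0.028 ]
 [ 0.4967 -0.3094  0.028 ]
 [ 0.4707 -0.3891  0.028 ]] [[-0.0153  0.0685  0.045 ]
 [-0.0155  0.1486  0.0474]
 [-0.0154  0.1039  0.011 ]
 [-0.0154  0.1134  0.0943]]
```

Call:
{"op": "drive_tool", "data": {"commands": "1 0.5 0.02 0.33 0;1 1.3 0.02 0.33 0;1 2.1 0.02 0.33 0;1 2.8 0.02 0.33 0;1 3.3 0.02 0.33 0;1 3.65 0.02 0.33 0;1 3.84 0.02 0.33 0;1 3.84 0.02 0.33 0"}}

```text
t: 12.73
tool_pos: [0.4076, -0.2526, 0.0137]
tool_rot: [1.514, 0.982, -1.516]
contact_force: [0.1, -0.2, -3.1]
opening: 0.0421
```

```bash
python3 -c "
from h import *
rep([.4072,-.2553,.0128])
im,d=ctrl.get_image('scene');cv2.imwrite('pics/s11.png',cv2.resize(im[90:220,210:370],None,fx=5,fy=4.6,interpolation=2))
rep([.4072,-.2553,.0128])
"
```

```text
t 12.73 tcp [ 0.4076 -0.2526  0.0137] box s,u [-0.0623 -0.4654] yaw -24.27 turn to -8.5: -3.15 open 0.0421 F [ 0.1 -0.2 -3.1]
delta [0.02 0.02 0.07]
t 12.78 tcp [ 0.4084 -0.2535  0.0151] box s,u [-0.0614 -0.4662] yaw -24.28 turn to -8.5: -3.16 open 0.0421 F [-0.3 -0.3 -2.7]
delta [ 0.06 -0.01  0.05]
```

View pics/s11.png

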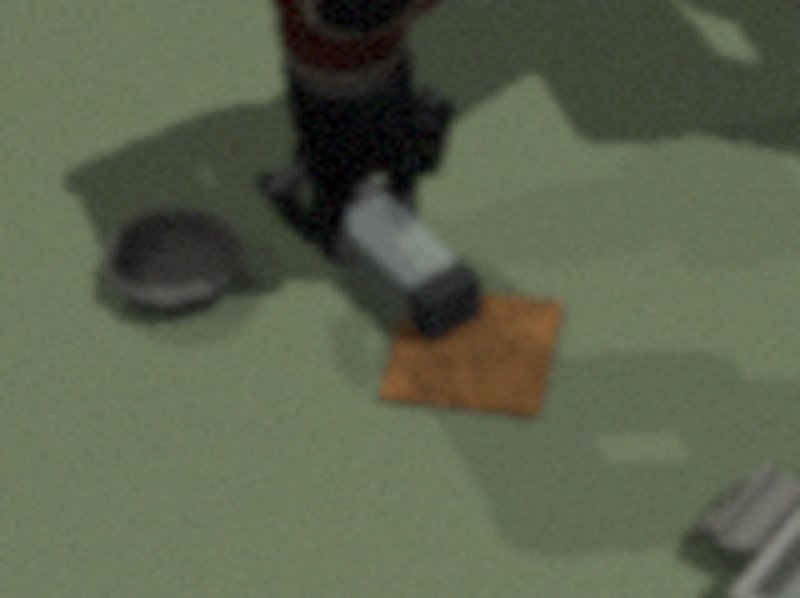

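The foot's lower edge is over the near corner part of the cork at zoom (430,320), clear of the dish at (170,260). I start the tipping arc about the foot edge.

Call:
{"op": "drive_tool", "data": {"commands": "1 0.08 0 0.04 0;1 -0.21 0 -0.07 0;1 -0.49 0 -0.22 0;1 -0.75 0 -0.41 0;1 -0.97 0 -0.62 0;1 -1.17 0 -0.87 0;1 -1.34 0 -1.14 0;1 -1.34 0 -1.14 0"}}

```text
t: 13.45
tool_pos: [0.4291, -0.2118, 0.0715]
tool_rot: [1.515, 0.976, -1.511]
contact_force: [0.5, -0.1, -2.2]
opening: 0.042
```

```bash
python3 -c "
from h import *
rep()
im,d=ctrl.get_image('scene');cv2.imwrite('pics/s12.png',cv2.resize(im[90:220,210:370],None,fx=5,fy=4.6,interpolation=2))
im,d=ctrl.get_image('wrist');cv2.imwrite('pics/w12.png',im)
rep([.4072,-.2553,.0128])
"
```

```text
t 13.45 tcp [ 0.4291 -0.2118  0.0715] box s,u [-0.0471 -0.4219] yaw -24.22 turn to -8.5: -3.14 open 0.042 F [ 0.5 -0.1 -2.2]
t 13.55 tcp [ 0.4276 -0.2124  0.0697] box s,u [-0.0484 -0.4227] yaw -24.25 turn to -8.5: -3.15 open 0.0419 F [-0.4 -0.1 -3.2]
delta [ 1.42 -0.03  1.19]
```

View pics/s12.png

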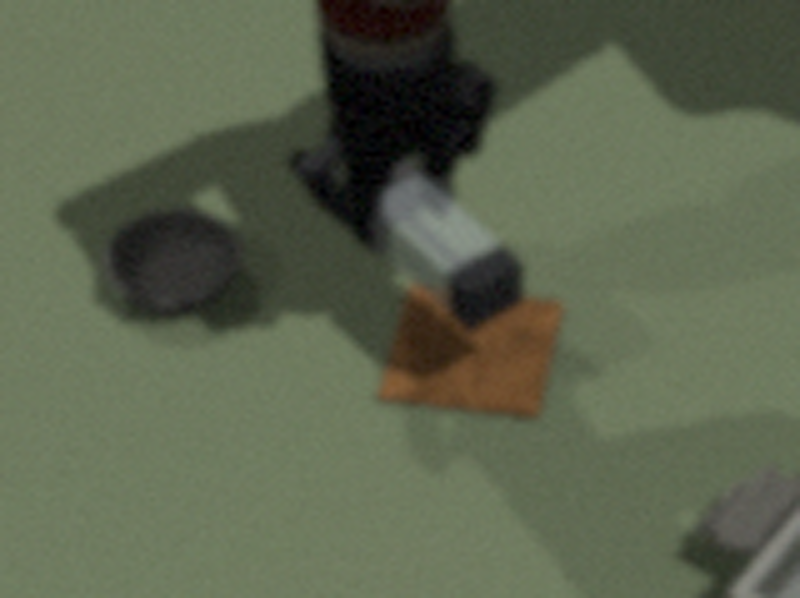

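View pics/w12.png

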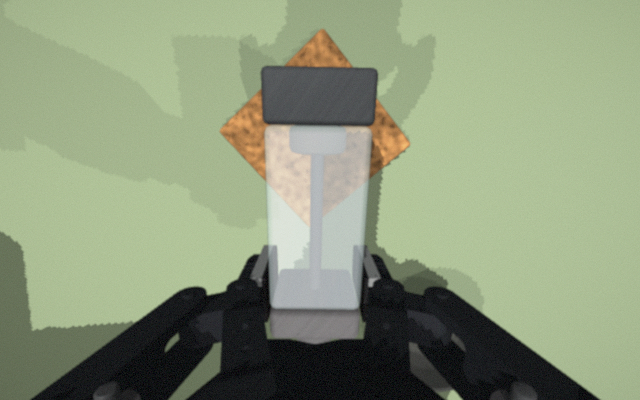

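The mill stayed level in the grip and just lifted off the cork: gravity alone doesn't turn it in the pads. I'll use the fixed coaster's 6 mm edge as a stop instead. The plan is to approach from the free +x side with the foot facing the coaster and push the lower foot edge against it, so the mill turns in the pads. First rise and yaw round.

Call:
{"op": "drive_tool", "data": {"commands": "1 -1.4 0.3 0 0;1 -1.4 1 0 -1.4;1 -1.4 2 0 -2.8;1 -1.4 3 0 -4.2;1 -1.4 3 -1 -5.6;1 -1.4 3 -2 -7;1 -1.4 3 -3 -8.4;1 -1.4 3 -4 -9.8"}}

```text
t: 14.22
tool_pos: [0.6026, -0.1155, 0.1236]
tool_rot: [0.883, 1.387, -0.884]
contact_force: [0.9, 0.5, -2.5]
opening: 0.0418
```

```bash
python3 -c "
from h import *
rep([.605,-.106,.12])
print(np.round(ctrl.get_obs()['q'],2))"
```

```text
t 14.22 tcp [ 0.6026 -0.1155  0.1236] box s,u [ 0.1103 -0.301 ] yaw 24.93 turn to -8.5: 6.69 open 0.0418 F [ 0.9  0.5 -2.5]
delta [ 0.09  0.16 -0.19]
[-0.31  0.12  1.73 -0.    1.3  -0.75]
```

Call:
{"op": "drive_tool", "data": {"commands": "1 0 0 0 -1.4;1 0 0 0 -2.8;1 0 0 0 -4.2;1 0 0 0 -5.6;1 0 0 0 -7;1 0 0 0 -8.4;1 0 0 0 -9.8;1 0 0 0 -11.2"}}

```text
t: 14.88
tool_pos: [0.6019, -0.1168, 0.1239]
tool_rot: [0.124, 1.569, -0.123]
contact_force: [0.3, 0.4, -2.2]
opening: 0.0419
```

Call:
{"op": "drive_tool", "data": {"commands": "1 0 0 0 -1.4;1 0 0 0 -2.8;1 0 0 0 -4.2;1 0 0 0 -5.2;1 0 0 0 -5.2"}}

```text
t: 15.3
tool_pos: [0.6019, -0.1168, 0.124]
tool_rot: [-0.228, 1.56, 0.23]
contact_force: [0.2, -0.2, -2.6]
opening: 0.0421
```

```bash
python3 -c "
from h import *
rep()
im,d=ctrl.get_image('wrist');cv2.imwrite('pics/w13.png',im)
i=ctrl.camera_info('wrist');np.savez('w13i.npz',K=i['K'],T=i['T'])
rep([.605,-.106,.12],[.605,-.106,.0083])
print(np.round(ctrl.get_obs()['q'],2))"
```

```text
t 15.3 tcp [ 0.6019 -0.1168  0.124 ] box s,u [ 0.1098 -0.3024] yaw 106.71 turn to -8.5: 23.04 open 0.0421 F [ 0.2 -0.2 -2.6]
t 15.35 tcp [ 0.602  -0.1167  0.1241] box s,u [ 0.1099 -0.3023] yaw 106.52 turn to -8.5: 23.0 open 0.0416 F [ 0.8 -0.4 -3. ]
delta [0.1  0.24 0.15]
delta [2.9  0.23 0.15]
[-0.31  0.11  1.73  0.    1.3  -2.17]
```

View pics/w13.png

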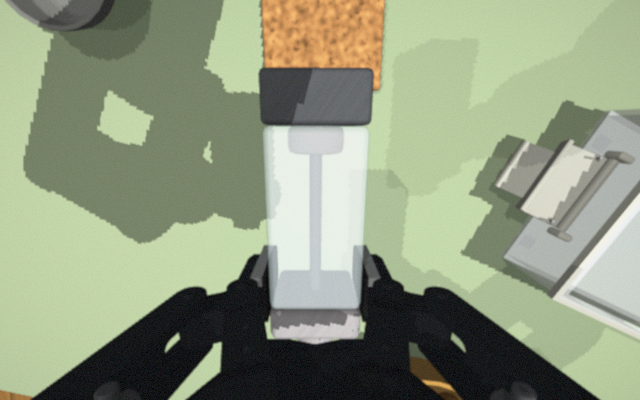

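The foot is at (316,97) and faces the coaster edge squarely; the coaster spans columns 262–384. Lowering with a small sideways correction.

Call:
{"op": "drive_tool", "data": {"commands": "1 0.5 0.2 0.15 -0.14;1 1.3 0.2 0.15 -0.14;1 2 0.2 0.15 -0.14;1 2.4 0.2 0.15 -0.14;1 2.7 0.2 0.15 -0.14;1 2.88 0.2 0.15 -0.14;1 2.88 0.2 0.15 -0.14;1 2.88 0.2 0.15 -0.14"}}

```text
t: 16.02
tool_pos: [0.6067, -0.1076, 0.0108]
tool_rot: [-0.238, 1.557, 0.237]
contact_force: [0.3, -0.4, -1.9]
opening: 0.0421
```

```bash
python3 -c "
from h import *
rep()
im,d=ctrl.get_image('wrist');cv2.imwrite('pics/w14.png',im)
rep([.605,-.106,.0083])"
```

```text
t 16.02 tcp [ 0.6067 -0.1076  0.0108] box s,u [ 0.1132 -0.2926] yaw 107.32 turn to -8.5: 23.16 open 0.0421 F [ 0.3 -0.4 -1.9]
t 16.07 tcp [ 0.6072 -0.1077  0.0115] box s,u [ 0.1137 -0.2926] yaw 107.33 turn to -8.5: 23.17 open 0.0418 F [ 0.1  0.  -2.7]
delta [ 0.08  0.06 -0.04]
```

View pics/w14.png

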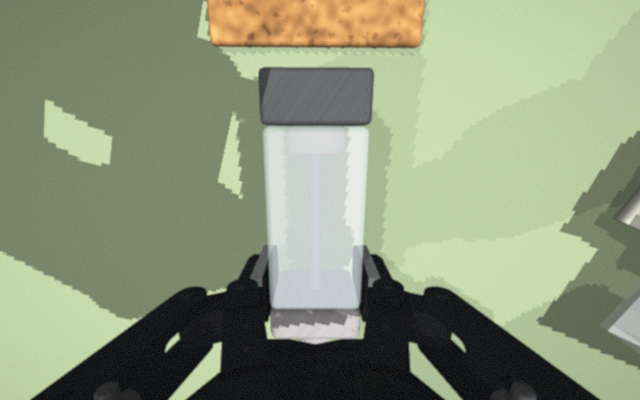

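The foot's end, at row 68, is about 16 mm short of the coaster edge at row 45. Now I push against the edge and begin the arc with a slight forward bias.

Call:
{"op": "drive_tool", "data": {"commands": "1 0.07 0 -0.3 0;1 0.07 0 -0.52 0;1 -0.14 0 -0.58 0;1 -0.33 0 -0.66 0;1 -0.51 0 -0.76 0;1 -0.69 0 -0.87 0;1 -0.85 0 -1 0;1 -0.85 0 -1 0"}}

```text
t: 16.73
tool_pos: [0.5683, -0.1201, 0.0465]
tool_rot: [-0.239, 1.555, 0.236]
contact_force: [3.6, 0.6, 1.4]
opening: 0.0416
```

```bash
python3 -c "
from h import *
rep()
im,d=ctrl.get_image('wrist');cv2.imwrite('pics/w15.png',im)
im,d=ctrl.get_image('scene');cv2.imwrite('pics/s15.png',cv2.resize(im[90:220,230:390],None,fx=5,fy=4.6,interpolation=2))
rep()"
```

```text
t 16.73 tcp [ 0.5683 -0.1201  0.0465] box s,u [ 0.077  -0.3106] yaw 107.34 turn to -8.5: 23.17 open 0.0416 F [3.6 0.6 1.4]
t 16.83 tcp [ 0.5687 -0.1199  0.0455] box s,u [ 0.0774 -0.3103] yaw 107.35 turn to -8.5: 23.17 open 0.0417 F [4.1 0.1 4.4]
```

View pics/w15.png

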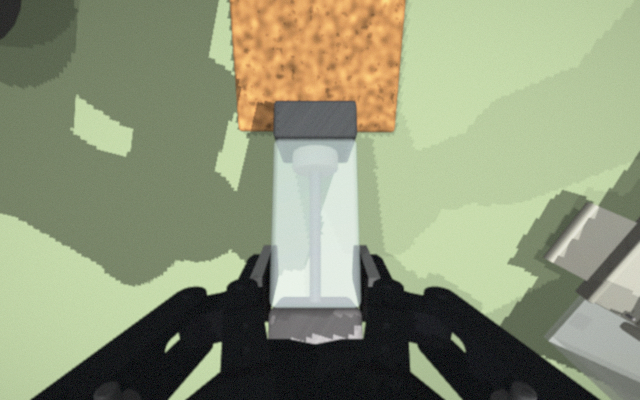

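View pics/s15.png

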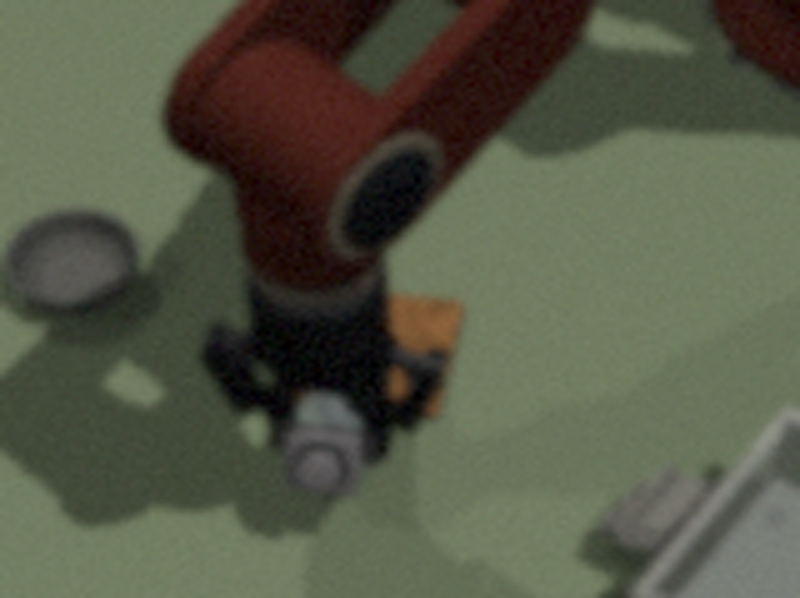

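It turns: the foot now dips at (315,120) onto the coaster edge and its face is hidden, while the scene view shows the button tilting up. Continuing the arc to about 60°.

Call:
{"op": "drive_tool", "data": {"commands": "1 -0.16 0 -0.14 0;1 -0.3 0 -0.29 0;1 -0.42 0 -0.46 0;1 -0.54 0 -0.64 0;1 -0.63 0 -0.82 0;1 -0.71 0 -1.01 0;1 -0.77 0 -1.21 0;1 -0.77 0 -1.21 0"}}

```text
t: 17.5
tool_pos: [0.5195, -0.1341, 0.0751]
tool_rot: [-0.237, 1.561, 0.238]
contact_force: [-1.6, 0.7, 2.0]
opening: 0.0416
```

```bash
python3 -c "
from h import *
rep()
im,d=ctrl.get_image('wrist');cv2.imwrite('pics/w16.png',im)
im,d=ctrl.get_image('top');cv2.imwrite('pics/t16.png',cv2.resize(im[190:320,290:450],None,fx=5,fy=4.6,interpolation=2))
rep()"
```

```text
t 17.5 tcp [ 0.5195 -0.1341  0.0751] box s,u [ 0.0309 -0.3317] yaw 107.33 turn to -8.5: 23.17 open 0.0416 F [-1.6  0.7  2. ]
t 17.6 tcp [ 0.52  -0.134  0.075] box s,u [ 0.0314 -0.3315] yaw 107.35 turn to -8.5: 23.17 open 0.042 F [-3.2 -0.   3.8]
```

View pics/w16.png

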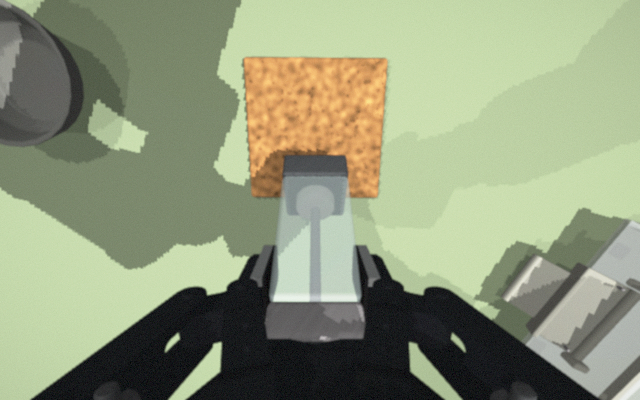

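The mill leans steeply, with the foot at (315,165) over the coaster edge. I'll measure the tilt from depth along its upper face.

```bash
cat >> h.py <<'E'
def depthQ():
    im,d=ctrl.get_image('wrist');p,M,o=tool();i=ctrl.camera_info('wrist');K=np.array(i['K']);T=np.array(i['T'])
    v,u=np.mgrid[:400,:640];P=np.stack([(u-K[0,2])/K[0,0]*d,(v-K[1,2])/K[1,1]*d,d],-1)@T[:3,:3].T+T[:3,3]
    return im,P,(P-p)@M
E
python3 -c "
from h import *
im,P,Q=depthQ()
for r in range(145,345,8): print(r,Q[r,316].round(4),P[r,316].round(4))
m=Q[180:295,300:332].reshape(-1,3);k=np.polyfit(m[:,2],m[:,0],1);print('tilt',np.degrees(np.arctan(k[0])),np.std(np.polyval(k,m[:,2])-m[:,0]))
"
```

```text
145 [ 0.069   0.0013 -0.0583] [ 0.4642 -0.15    0.006 ]
153 [ 0.0698  0.0013 -0.0523] [ 0.4698 -0.1482  0.0053]
161 [ 0.0402  0.0012 -0.0501] [ 0.4721 -0.1477  0.0349]
169 [ 0.0343  0.0012 -0.0458] [ 0.4763 -0.1464  0.0407]
177 [ 0.0289  0.0011 -0.0416] [ 0.4803 -0.1452  0.0461]
185 [ 0.0216  0.0011 -0.0381] [ 0.4837 -0.1442  0.0534]
193 [ 0.0161  0.0011 -0.0345] [ 0.4871 -0.1431  0.0589]
201 [ 0.0108  0.0011 -0.0311] [ 0.4904 -0.1421  0.0642]
209 [ 0.0056  0.001  -0.0279] [ 0.4934 -0.1412  0.0694]
217 [ 0.0019  0.001  -0.0245] [ 0.4967 -0.1402  0.0731]
225 [-0.0047  0.001  -0.0222] [ 0.4989 -0.1396  0.0796]
233 [-0.0083  0.001  -0.0192] [ 0.5018 -0.1387  0.0833]
241 [-0.0133  0.0009 -0.0169] [ 0.504  -0.138   0.0883]
249 [-0.0155  0.0009 -0.0135] [ 0.5073 -0.137   0.0904]
257 [-0.0192  0.0009 -0.011 ] [ 0.5097 -0.1363  0.0941]
265 [-0.0243  0.0009 -0.0094] [ 0.5112 -0.1358  0.0992]
273 [-0.0268  0.0009 -0.0066] [ 0.5139 -0.135   0.1017]
281 [-0.0309  0.0009 -0.0049] [ 0.5156 -0.1345  0.1058]
289 [-0.0339  0.0008 -0.0027] [ 0.5177 -0.1338  0.1088]
297 [-0.0371  0.0008 -0.0007] [ 0.5196 -0.1333  0.112 ]
305 [-0.0401  0.0008  0.0011] [ 0.5214 -0.1327  0.115 ]
313 [-0.0438  0.0008  0.0024] [ 0.5226 -0.1324  0.1187]
321 [-0.0468  0.0008  0.0039] [ 0.524  -0.132   0.1217]
329 [-0.0493  0.0008  0.0057] [ 0.5258 -0.1314  0.1242]
337 [-0.0498  0.0008  0.0092] [ 0.5291 -0.1304  0.1246]
tilt -52.84997235504487 0.011616404425828314
```

The tilt is about 58° and the lower foot edge sits right at the coaster's border. I lift slightly and carry it 32 mm inward, then set the edge down on the cork.

Call:
{"op": "drive_tool", "data": {"commands": "1 -0.25 0 0 0;1 -0.25 0 -0.3 0;1 -0.25 0 -0.7 0;1 -0.25 0 -0.8 0;1 -0.15 0 -0.8 0;1 -0.05 0 -0.8 0;1 -0.02 0 -0.8 0;1 -0.02 0 -0.8 0"}}

```text
t: 18.32
tool_pos: [0.4911, -0.1431, 0.0753]
tool_rot: [-0.238, 1.558, 0.238]
contact_force: [-0.3, -0.8, -2.5]
opening: 0.042
```

```bash
python3 -c "
from h import *
im,P,Q=depthQ();cv2.imwrite('pics/w17.png',im)
rep()
for r in range(145,240,4): print(r,im[r,316].mean().round(),Q[r,316].round(4),P[r,316].round(4))
"
```

```text
t 18.37 tcp [ 0.4913 -0.143   0.0754] box s,u [ 0.0043 -0.3447] yaw 107.38 turn to -8.5: 23.18 open 0.0415 F [ 0.1  0.7 -2.7]
145 170.0 [ 0.071   0.0013 -0.0581] [ 0.4354 -0.1591  0.0044]
149 160.0 [ 0.0693  0.0013 -0.0553] [ 0.4381 -0.1583  0.0061]
153 81.0 [ 0.0694  0.0013 -0.0523] [ 0.4409 -0.1574  0.006 ]
157 80.0 [ 0.0425  0.0012 -0.0524] [ 0.4409 -0.1575  0.0329]
161 78.0 [ 0.0392  0.0012 -0.0502] [ 0.443  -0.1569  0.0362]
165 77.0 [ 0.037   0.0012 -0.0479] [ 0.4452 -0.1562  0.0384]
169 80.0 [ 0.0337  0.0011 -0.0458] [ 0.4472 -0.1556  0.0417]
173 103.0 [ 0.0317  0.0011 -0.0436] [ 0.4493 -0.155   0.0437]
177 137.0 [ 0.0279  0.0011 -0.0418] [ 0.4511 -0.1544  0.0475]
181 140.0 [ 0.0242  0.0011 -0.04  ] [ 0.4528 -0.1539  0.0512]
185 162.0 [ 0.0215  0.0011 -0.0381] [ 0.4546 -0.1534  0.0539]
189 168.0 [ 0.0186  0.0011 -0.0363] [ 0.4563 -0.1528  0.0567]
193 171.0 [ 0.0157  0.0011 -0.0346] [ 0.458  -0.1523  0.0596]
197 172.0 [ 0.0134  0.0011 -0.0327] [ 0.4597 -0.1518  0.062 ]
201 169.0 [ 0.01    0.001  -0.0313] [ 0.4611 -0.1514  0.0654]
205 167.0 [ 0.0085  0.001  -0.0293] [ 0.463  -0.1508  0.0669]
209 163.0 [ 0.0059  0.001  -0.0278] [ 0.4645 -0.1504  0.0695]
213 162.0 [ 0.003   0.001  -0.0264] [ 0.4658 -0.15    0.0723]
217 161.0 [ 0.0011  0.001  -0.0247] [ 0.4674 -0.1495  0.0743]
221 161.0 [-0.0019  0.001  -0.0235] [ 0.4686 -0.1491  0.0773]
225 160.0 [-0.0048  0.001  -0.0222] [ 0.4698 -0.1488  0.0802]
229 163.0 [-0.0072  0.001  -0.0209] [ 0.471  -0.1484  0.0826]
233 161.0 [-0.0095  0.0009 -0.0196] [ 0.4723 -0.148   0.0849]
237 161.0 [-0.0106  0.0009 -0.0179] [ 0.4739 -0.1475  0.0859]
```

View pics/w17.png

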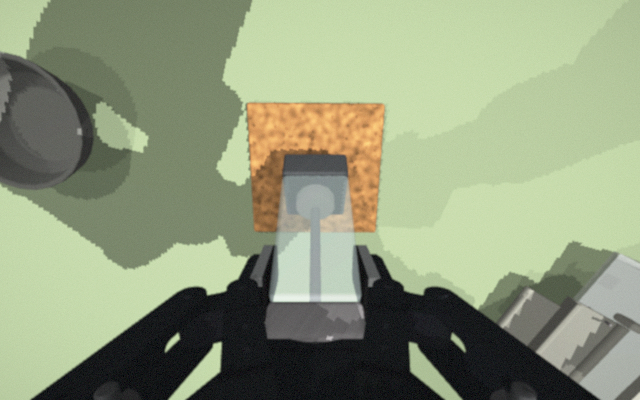

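Tilt still 58°. The foot edge hangs about 4 mm above the cork, 20 mm short of the coaster's centre, which is right where the pivot should be. I press it down lightly and drag the head over.

Call:
{"op": "drive_tool", "data": {"commands": "1 0.1 0 0 0;1 0.15 0 0 0;1 0.13 0 -0.14 0;1 0.12 0 -0.27 0;1 0.12 0 -0.45 0;1 0.13 0 -0.65 0;1 0.15 0 -0.85 0;1 0.15 0 -0.85 0"}}

```text
t: 19.03
tool_pos: [0.4614, -0.1532, 0.0738]
tool_rot: [-0.237, 1.551, 0.237]
contact_force: [-1.9, 6.5, 13.7]
opening: 0.0418
```

```bash
python3 -c "
from h import *
rep()
im,P,Q=depthQ();cv2.imwrite('pics/w18.png',im)
rep()
for r in range(180,345,8): print(r,im[r,316].mean().round(),Q[r,316].round(4),P[r,316].round(4))
"
```

```text
t 19.03 tcp [ 0.4614 -0.1532  0.0738] box s,u [-0.0238 -0.3592] yaw 107.32 turn to -8.5: 23.16 open 0.0418 F [-1.9  6.5 13.7]
t 19.08 tcp [ 0.4615 -0.1532  0.0738] box s,u [-0.0237 -0.3591] yaw 107.33 turn to -8.5: 23.17 open 0.0418 F [-2.5  6.  15.1]
180 142.0 [ 0.0671  0.0013 -0.0322] [ 0.4307 -0.1614  0.0065]
188 92.0 [ 0.0685  0.0014 -0.0256] [ 0.437  -0.1594  0.0051]
196 57.0 [ 0.0466  0.0012 -0.0248] [ 0.4377 -0.1593  0.027 ]
204 122.0 [ 0.0353  0.0012 -0.0222] [ 0.4401 -0.1586  0.0383]
212 113.0 [ 0.0255  0.0011 -0.0198] [ 0.4424 -0.158   0.0482]
220 134.0 [ 0.0173  0.0011 -0.0173] [ 0.4447 -0.1573  0.0564]
228 135.0 [ 0.0086  0.0011 -0.0154] [ 0.4465 -0.1568  0.0651]
236 130.0 [ 0.0008  0.001  -0.0137] [ 0.4481 -0.1563  0.0729]
244 131.0 [-0.0063  0.001  -0.012 ] [ 0.4496 -0.1558  0.08  ]
252 129.0 [-0.0122  0.001  -0.0102] [ 0.4513 -0.1553  0.0859]
260 127.0 [-0.018   0.0009 -0.0087] [ 0.4528 -0.1549  0.0917]
268 129.0 [-0.0233  0.0009 -0.0072] [ 0.4542 -0.1545  0.097 ]
276 126.0 [-0.0284  0.0009 -0.0059] [ 0.4553 -0.1541  0.1022]
284 126.0 [-0.0338  0.0008 -0.0051] [ 0.4561 -0.1539  0.1076]
292 154.0 [-0.0367  0.0008 -0.003 ] [ 0.4582 -0.1533  0.1105]
300 96.0 [-0.0416  0.0008 -0.0024] [ 0.4587 -0.1532  0.1154]
308 107.0 [-0.0463  0.0008 -0.0019] [ 0.4591 -0.1531  0.1201]
316 88.0 [-0.0493  0.0008 -0.0004] [ 0.4605 -0.1526  0.1231]
324 98.0 [-0.0539  0.0007 -0.0004] [ 0.4605 -0.1526  0.1277]
332 98.0 [-0.0545  0.0007  0.0027] [ 0.4635 -0.1517  0.1283]
340 36.0 [-0.055   0.0007  0.006 ] [ 0.4666 -0.1508  0.1288]
```

View pics/w18.png

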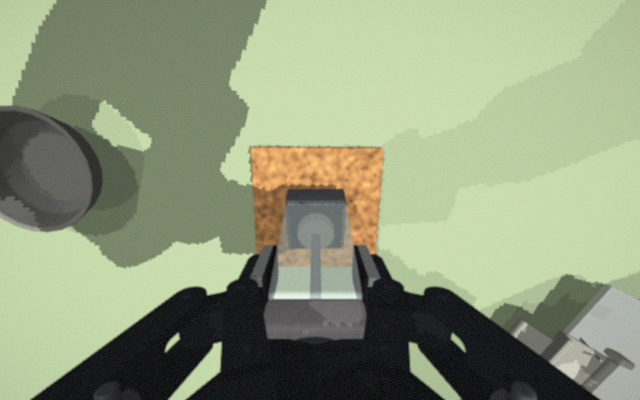

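The tilt has gone to 76° with the foot edge holding on the cork, and the vertical force is about 15 N. I finish the arc.

Call:
{"op": "drive_tool", "data": {"commands": "1 -0.03 0 -0.12 0;1 -0.02 0 -0.25 0;1 0 0 -0.38 0;1 0.03 0 -0.48 0;1 0.05 0 -0.54 0;1 0.05 0 -0.54 0"}}

```text
t: 19.58
tool_pos: [0.4397, -0.1607, 0.0703]
tool_rot: [-0.239, 1.554, 0.236]
contact_force: [-1.7, 2.0, 10.5]
opening: 0.0417
```

```bash
python3 -c "
from h import *
rep()
im,P,Q=depthQ();cv2.imwrite('pics/w19.png',im)
rep()
for r in range(204,345,8): print(r,im[r,316].mean().round(),Q[r,316].round(4),P[r,316].round(4))
"
```

```text
t 19.58 tcp [ 0.4397 -0.1607  0.0703] box s,u [-0.0441 -0.3698] yaw 107.35 turn to -8.5: 23.17 open 0.0417 F [-1.7  2.  10.5]
t 19.63 tcp [ 0.4397 -0.1607  0.0703] box s,u [-0.0442 -0.3698] yaw 107.36 turn to -8.5: 23.17 open 0.042 F [-0.5  1.6 11.1]
204 125.0 [ 0.0652  0.0014 -0.0137] [ 0.4264 -0.1636  0.0051]
212 47.0 [ 0.0525  0.0013 -0.0112] [ 0.4287 -0.1629  0.0178]
220 88.0 [ 0.0387  0.0012 -0.0098] [ 0.43   -0.1625  0.0315]
228 91.0 [ 0.026   0.0012 -0.0088] [ 0.431  -0.1623  0.0443]
236 122.0 [ 0.015   0.0011 -0.0078] [ 0.4319 -0.162   0.0552]
244 121.0 [ 0.0043  0.0011 -0.0074] [ 0.4323 -0.1619  0.066 ]
252 107.0 [-0.0049  0.001  -0.0068] [ 0.4329 -0.1618  0.0752]
260 109.0 [-0.0126  0.001  -0.006 ] [ 0.4336 -0.1615  0.0829]
268 110.0 [-0.0207  0.0009 -0.0059] [ 0.4337 -0.1615  0.091 ]
276 105.0 [-0.0272  0.0009 -0.0053] [ 0.4343 -0.1614  0.0975]
284 108.0 [-0.0336  0.0009 -0.005 ] [ 0.4345 -0.1613  0.1039]
292 178.0 [-0.0376  0.0008 -0.0036] [ 0.4359 -0.1609  0.1078]
300 96.0 [-0.0446  0.0008 -0.0045] [ 0.4349 -0.1612  0.1149]
308 103.0 [-0.0492  0.0008 -0.0041] [ 0.4353 -0.1611  0.1195]
316 122.0 [-0.0528  0.0008 -0.0032] [ 0.4362 -0.1608  0.123 ]
324 100.0 [-0.0544  0.0008 -0.0009] [ 0.4383 -0.1602  0.1247]
332 40.0 [-0.0565  0.0007  0.0009] [ 0.4401 -0.1596  0.1268]
340 47.0 [-0.0559  0.0008  0.0051] [ 0.4441 -0.1584  0.1262]
```

View pics/w19.png

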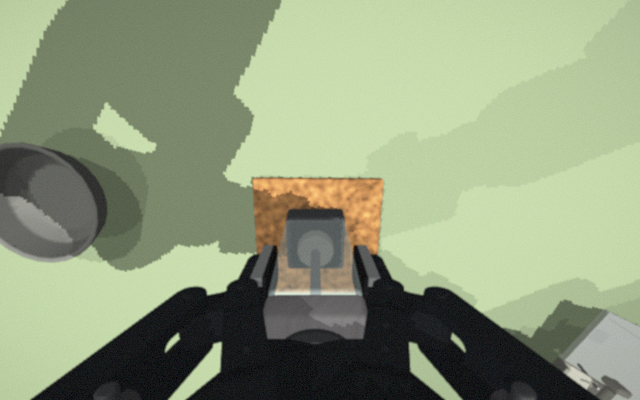

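Now 4° from upright, foot centre about 8 mm from the coaster's centre, 11 N vertical. One more small nudge, unload, and check before letting go.

Call:
{"op": "drive_tool", "data": {"commands": "1 0.03 0 -0.1 0;1 0.03 0 -0.16 0;1 -0.02 0 -0.16 0;1 -0.06 0 -0.15 0;1 -0.06 0 -0.15 0"}}

```text
t: 20.05
tool_pos: [0.4314, -0.1614, 0.0693]
tool_rot: [-0.237, 1.56, 0.239]
contact_force: [0.5, -1.0, -2.8]
opening: 0.0421
```

```bash
python3 -c "
from h import *
im,P,Q=depthQ();cv2.imwrite('pics/w20.png',im)
rep()
for r in range(204,345,16): print(r,im[r,316].mean().round(),Q[r,316].round(4),P[r,316].round(4))
"
```

```text
t 20.1 tcp [ 0.4314 -0.1613  0.0692] box s,u [-0.0522 -0.3716] yaw 107.37 turn to -8.5: 23.17 open 0.0419 F [-0.7 -1.4 -1.3]
204 171.0 [ 0.0633  0.0013 -0.0142] [ 0.4173 -0.1643  0.006 ]
220 47.0 [ 0.0478  0.0012 -0.0066] [ 0.4246 -0.1621  0.0215]
236 109.0 [ 0.0211  0.0011 -0.0052] [ 0.426  -0.1618  0.0481]
252 120.0 [-0.0019  0.001  -0.0052] [ 0.4261 -0.162   0.0711]
268 102.0 [-0.0195  0.0009 -0.0051] [ 0.4263 -0.162   0.0887]
284 104.0 [-0.0331  0.0008 -0.0047] [ 0.4268 -0.162   0.1023]
300 94.0 [-0.044   0.0008 -0.004 ] [ 0.4275 -0.1618  0.1132]
316 131.0 [-0.0525  0.0007 -0.0029] [ 0.4285 -0.1615  0.1217]
332 45.0 [-0.0562  0.0007  0.0012] [ 0.4325 -0.1603  0.1254]
```

The mill is within 1.5° of upright and barely loaded. The foot centre is about 11 mm off towards the robot, so I lift 4 mm, shift it back and lower.

Call:
{"op": "drive_tool", "data": {"commands": "1 -0.1 0 0 0;1 -0.1 0 0.15 0;1 -0.1 0 0.27 0;1 -0.1 0 0.27 0;1 0 0.02 0.27 0;1 0.05 0.02 0.27 0;1 0.08 0.02 0.27 0;1 0.08 0.02 0.27 0"}}

```text
t: 20.77
tool_pos: [0.4426, -0.1577, 0.0689]
tool_rot: [-0.238, 1.559, 0.239]
contact_force: [-6.6, 2.5, 12.7]
opening: 0.0418
```

```bash
python3 -c "
from h import *
im,P,Q=depthQ();cv2.imwrite('pics/w21.png',im)
rep()
for r in range(204,345,16): print(r,im[r,316].mean().round(),Q[r,316].round(4),P[r,316].round(4))
"
```

```text
t 20.82 tcp [ 0.4426 -0.1577  0.069 ] box s,u [-0.0417 -0.3664] yaw 107.39 turn to -8.5: 23.18 open 0.0416 F [-6.4  1.7 12.7]
204 156.0 [ 0.0621  0.0013 -0.0146] [ 0.4282 -0.1608  0.0068]
220 41.0 [ 0.0499  0.0013 -0.0059] [ 0.4366 -0.1582  0.019 ]
236 109.0 [ 0.0207  0.0011 -0.0054] [ 0.4371 -0.1583  0.0483]
252 120.0 [-0.001   0.001  -0.0048] [ 0.4377 -0.1582  0.0699]
268 108.0 [-0.0194  0.0009 -0.0051] [ 0.4375 -0.1583  0.0883]
284 106.0 [-0.0336  0.0008 -0.005 ] [ 0.4376 -0.1584  0.1026]
300 92.0 [-0.0445  0.0008 -0.0044] [ 0.4382 -0.1583  0.1134]
316 129.0 [-0.0538  0.0007 -0.004 ] [ 0.4386 -0.1582  0.1228]
332 45.0 [-0.0564  0.0007  0.001 ] [ 0.4434 -0.1567  0.1254]
```

View pics/w21.png

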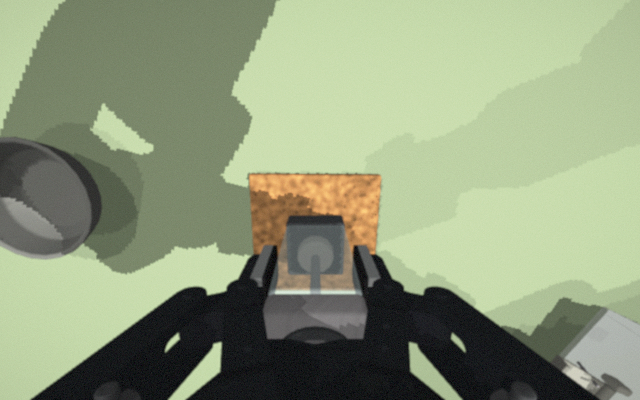

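It stands within 1° and presses the cork centrally, with the front foot edge at (315,218). I unload, open and rise straight up.

Call:
{"op": "drive_tool", "data": {"commands": "1 -0.05 0 0 0;1 -0.08 0 0 0;0.1 -0.08 0 0 0;-0.4 -0.08 0 0 0;-0.8 -0.08 0 0 0;-0.8 -0.3 0 0 0;-0.8 -0.8 0 0 0;-0.8 -1.4 0 0 0"}}

```text
t: 21.48
tool_pos: [0.4413, -0.157, 0.1225]
tool_rot: [-0.236, 1.56, 0.239]
contact_force: [0.0, 0.4, 0.8]
opening: 0.0766
```

Call:
{"op": "drive_tool", "data": {"commands": "-0.8 -0.8 0 0 0;-0.8 -1.6 0 0 0;-0.8 -2.4 0 0 0;-0.8 -2.4 0 1 0;-0.8 -2.4 0 2 0;-0.8 -2.4 0 3 0;-0.8 -2.4 0 3 0"}}

```text
t: 22.07
tool_pos: [0.5613, -0.1201, 0.2185]
tool_rot: [-0.239, 1.556, 0.241]
contact_force: [-0.6, -0.0, -0.0]
opening: 0.077
```

```bash
python3 -c "
from h import *
rep()
im,P,Q=depthQ();cv2.imwrite('pics/w22.png',im);np.save('P22.npy',P)
i=ctrl.camera_info('wrist');np.savez('w22i.npz',K=i['K'],T=i['T'])
im,d=ctrl.get_image('scene');cv2.imwrite('pics/s22.png',im)
rep()
"
```

```text
t 22.07 tcp [ 0.5613 -0.1201  0.2185] box s,u [ 0.0702 -0.3117] yaw 107.53 turn to -8.5: 23.21 open 0.077 F [-0.6 -0.  -0. ]
t 22.17 tcp [ 0.5577 -0.1213  0.2187] box s,u [ 0.0667 -0.3134] yaw 107.45 turn to -8.5: 23.19 open 0.0772 F [ 0.7  0.4 -0.1]
```

View pics/w22.png

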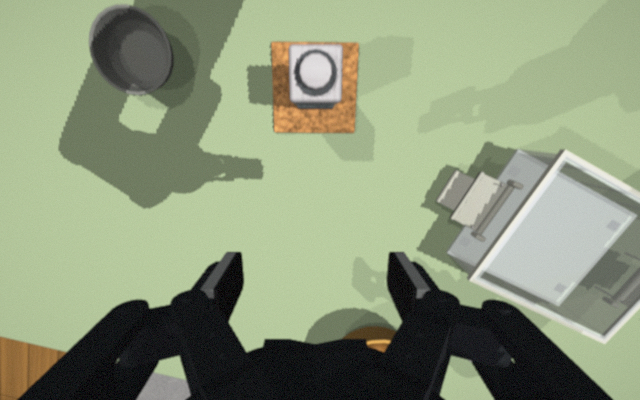

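View pics/s22.png

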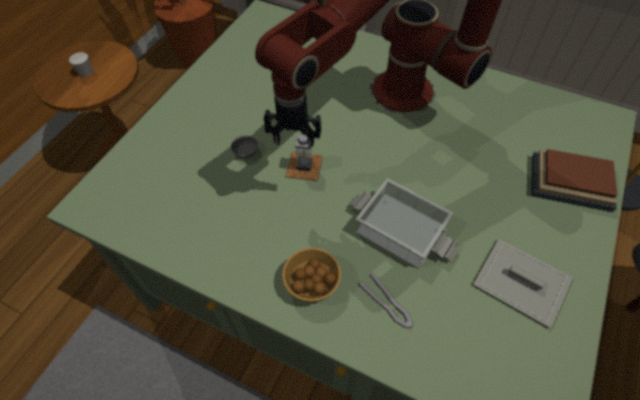

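The mill stands upright on the coaster with its button at (316,71) in the wrist view. The lid lies flat at (524,282) in the scene view, and bowl, dish and nutcracker are where they were. A numeric check next, then hand-in.

```bash
python3 -c "
from h import *
i=dict(np.load('w22i.npz'))
h=cast('wrist',[(290,45),(342,43),(342,101),(290,101)],.123,i);c=cast('wrist',[(271,42),(359,42),(356,133),(273,133)],.006,i)
print(h.mean(0),c.mean(0),np.linalg.norm((h-c).mean(0)[:2]))
P=np.load('P22.npy')
w=P[50:96,296:338].reshape(-1,3);w=w[(w[:,2]>.11)&(w[:,2]<.128)]
A=np.c_[w[:,:2],np.ones(len(w))];k=np.linalg.lstsq(A,w[:,2],rcond=None)[0];print('head tilt',np.hypot(k[0],k[1]),w[:,2].mean())
im,d=ctrl.get_image('top');T=ctrl.camera_info('top');K=np.array(T['K']);T=np.array(T['T'])
v,u=np.mgrid[:400,:640];X=np.stack([(u-K[0,2])/K[0,0]*d,(v-K[1,2])/K[1,1]*d,d],-1)@T[:3,:3].T+T[:3,3]
dd=X[...,:2]-np.array([.5488,.5414]);m=(abs(dd@S)<.07)&(abs(dd@U)<.09)&(abs(dd@S)>.02)
w=X[m];k=np.linalg.lstsq(np.c_[w[:,:2],np.ones(len(w))],w[:,2],rcond=None)[0];print('lid tilt',np.hypot(*k[:2]),'top z',w[:,2].mean(),len(w))
cv2.imwrite('pics/t23.png',im)
a=cv2.imread('pics/top0.png')
for n,b in dict(bowl=(250,80,330,160),dish=(425,228,480,282),nut=(170,112,250,168)).items():
    x0,y0,x1,y1=b;t=cv2.cvtColor(a[y0:y1,x0:x1],6);r=cv2.matchTemplate(cv2.cvtColor(im[y0-8:y1+8,x0-8:x1+8],6),t,5);print(n,np.array(cv2.minMaxLoc(r)[3])-8,r.max())
"
```

```text
[ 0.45240078 -0.15283018  0.123     ] [ 0.45138325 -0.15395068  0.006     ] 0.0015135667213936074
head tilt 0.02176451292876364 0.1241250271465556
lid tilt 0.0005138907364531573 top z 0.01223986921273329 3194
bowl [0 0] 0.98646533
dish [0 0] 0.68189156
nut [0 0] 0.7804888
```

All good; handing in.

```bash
python3 -c "
from h import *
print(ctrl.finish_job());rep()"
```

```text
the job is handed in; nothing more can be done
None
the job is handed in; nothing more can be done
```

The job is done and handed in, at about 22 s of the 72 s limit. Handing in reports no verdict, so the checks below are my own.

**What I did:**
- **Clips and lid:** I pushed both clips open with the shut fingers while the lid was still on. Then I lifted the lid by its bar and set it down flat on the free area to the left of the box.
- **Mill:** I lifted it level from straight above, gripping near the head. My first attempt to tip it up on the cork failed, because it stayed level in the pads. I then pushed its lower foot edge against the coaster's edge so that it turned in the pads, and finished the tip-up on the cork. Last, I shifted it about 11 mm back towards the centre and let go.

**Last checks:**

| Check | Result |
|---|---|
| Mill centre to coaster centre (wrist camera) | about 1.5 mm |
| Mill tilt (depth fit on the head) | about 0.02 rad, a rough fit |
| Lid tilt | about 0.0005 rad |
| Lid top face height | 12 mm, so its underside is about 8 mm up |
| Bowl, dish and nutcracker in the top view | no pixel shift |
| Gripper | clear of everything, no force |

**Less certain:**
- The image match was strong for the bowl (0.99) but weaker for the dish (0.68) and nutcracker (0.78). I put that down to changed shadows.
- The coaster's position differed by 3–4 mm between camera views.
- While going down into the box, a finger knuckle appeared to lean on the box wall, and the force readings peaked at about 12 N.

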